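# Pack down the gear-drive kit

## Task

The lesson is over, so pack down the gear-drive kit. Slide the axle from its rest through all three bearing plates of the drive stand and leave it there, sticking out about equally on both sides; and sort every loose gear, motor and beam on the desk into the bin that has the same part fixed on its lip. Leave the other things on the desk where they are.

Things in the scene. Friction and masses are not known exactly. Their poses are not given: they have to be found in the camera images.
- stand: Drive stand, white printed plastic, fixed to the desk. Origin: centre of its underside. Base plate 100 (x) x 110 (y) x 8 mm; on it three equal upright bearing plates, each 8 mm thick along y and 46 mm wide along x, reaching 96 mm above the desk, at y = -35, 0 and +35 mm (outer faces at y = -39 and +39). Each has a round hole 14 mm in diameter with its centre 80 mm above the desk at x = 0: the shaft line runs along the stand's y axis. The axle may enter from either side.
- rest: Plywood axle rest, fixed to the desk. Origin: centre of its underside. Base 44 (x) x 100 (y) x 6 mm with two posts 36 mm wide (x) and 10 mm thick, at y = -40 and +40 mm; each has an open-topped notch 14 mm wide whose floor is 40 mm above the desk, prongs up to 49 mm. At the start the axle lies in the notches along the rest's y axis, its ends standing out over both posts.
- axle_center (a point): Centre of the axle, a plain loose aluminium rod 10 mm in diameter and 200 mm long (about 45 g); its long axis is this point's y axis. Both ends are alike.
- bin_gears: Bin for gears: grey open tub 112 x 112 mm outside, 50 mm high, walls and floor 4 mm, fixed to the desk. Origin: centre of the tub's underside. On its -x side a lip 48 mm deep, top 34 mm above the desk, carries a sample gear fixed to it (not to be sorted). The three bins are alike but for the sample and may stand in any order.
- bin_motors: Bin for motors: same tub, origin likewise, with a sample motor fixed on its lip.
- bin_beams: Bin for beams: same tub, origin likewise, with a sample beam fixed on its lip.
- gear1_center (a point): Loose spur gear, white printed plastic, outside diameter 44 mm, 12 mm thick, with a hub 18 mm across standing 6 mm above one face (18 mm high overall); 15 g. Point: on its axis, half-way up the 18 mm; z is the axis, hub towards +z. At the start it lies flat, hub up. It may be absent.
- gear2_center (a point): Loose spur gear, white printed plastic, outside diameter 44 mm, 12 mm thick, with a hub 18 mm across standing 6 mm above one face (18 mm high overall); 15 g. Point: on its axis, half-way up the 18 mm; z is the axis, hub towards +z. At the start it lies flat, hub up. It may be absent.
- gear3_center (a point): Loose spur gear, white printed plastic, outside diameter 44 mm, 12 mm thick, with a hub 18 mm across standing 6 mm above one face (18 mm high overall); 15 g. Point: on its axis, half-way up the 18 mm; z is the axis, hub towards +z. At the start it lies flat, hub up. It may be absent.
- motor1_center (a point): Loose small electric motor: steel body 27 (x) x 20 (y) x 15 mm (z) with a thin shaft 3 mm across standing 9 mm out of the +x end; 20 g. Point: centre of the 27 x 20 x 15 mm body. At the start it lies with z up. It may be absent.
- motor2_center (a point): Loose small electric motor: steel body 27 (x) x 20 (y) x 15 mm (z) with a thin shaft 3 mm across standing 9 mm out of the +x end; 20 g. Point: centre of the 27 x 20 x 15 mm body. At the start it lies with z up. It may be absent.
- motor3_center (a point): Loose small electric motor: steel body 27 (x) x 20 (y) x 15 mm (z) with a thin shaft 3 mm across standing 9 mm out of the +x end; 20 g. Point: centre of the 27 x 20 x 15 mm body. At the start it lies with z up. It may be absent.
- beam1_center (a point): Loose perforated beam (flat construction strip with five holes), white printed plastic, 16 (x) x 80 (y) x 10 mm (z); 12 g. Point: its centre. At the start it lies flat, z up. It may be absent.
- beam2_center (a point): Loose perforated beam (flat construction strip with five holes), white printed plastic, 16 (x) x 80 (y) x 10 mm (z); 12 g. Point: its centre. At the start it lies flat, z up. It may be absent.
- tape: Bystander: roll of black tape, 52 mm across, 19 mm high, lying among the loose parts. Origin: centre of its underside. Not to be sorted.
- case_half: Bystander: white printed half of a small case, 130 x 72 x 16 mm. Origin: centre of its underside.
- board: Bystander: small circuit board, 50 x 32 mm. Origin: centre of its underside.
- driver: Bystander: screwdriver, 170 mm long, lying along its x axis. Origin: under its middle.
- mug: Bystander: white mug, 80 mm across, 95 mm high. Origin: centre of its underside.
- caliper: Bystander: caliper, 200 mm long along its y axis, lying flat. Origin: under its middle.

How it is judged:
At the end, for the whole second after the job is handed in: Each part present rests inside its bin (centre within 53 mm of the bin's in x and y, below the 50 mm rim). The axle rests in all three holes (within 6 mm across, 7 mm in height, 0.09 rad of the shaft line), centred within 15 mm of the middle plate. No bystander moved over 50 mm (x of gear1_center in the frame of bin_gears between -0.053 and 0.053 m and y of gear1_center in the frame of bin_gears between -0.053 and 0.053 m and z of gear1_center in the frame of bin_gears between 0 and 0.05 m and linear speed of each of gear1, gear2, gear3, motor1, motor2, motor3, beam1, beam2, axle below 0.03 m/s and x of gear2_center in the frame of bin_gears between -0.053 and 0.053 m and y of gear2_center in the frame of bin_gears between -0.053 and 0.053 m and z of gear2_center in the frame of bin_gears between 0 and 0.05 m and x of gear3_center in the frame of bin_gears between -0.053 and 0.053 m and y of gear3_center in the frame of bin_gears between -0.053 and 0.053 m and z of gear3_center in the frame of bin_gears between 0 and 0.05 m and x of motor1_center in the frame of bin_motors between -0.053 and 0.053 m and y of motor1_center in the frame of bin_motors between -0.053 and 0.053 m and z of motor1_center in the frame of bin_motors between 0 and 0.05 m and x of motor2_center in the frame of bin_motors between -0.053 and 0.053 m and y of motor2_center in the frame of bin_motors between -0.053 and 0.053 m and z of motor2_center in the frame of bin_motors between 0 and 0.05 m and x of motor3_center in the frame of bin_motors between -0.053 and 0.053 m and y of motor3_center in the frame of bin_motors between -0.053 and 0.053 m and z of motor3_center in the frame of bin_motors between 0 and 0.05 m and x of beam1_center in the frame of bin_beams between -0.053 and 0.053 m and y of beam1_center in the frame of bin_beams between -0.053 and 0.053 m and z of beam1_center in the frame of bin_beams between 0 and 0.05 m and x of beam2_center in the frame of bin_beams between -0.053 and 0.053 m and y of beam2_center in the frame of bin_beams between -0.053 and 0.053 m and z of beam2_center in the frame of bin_beams between 0 and 0.05 m and x of axle_center in the frame of stand between -0.006 and 0.006 m and y of axle_center in the frame of stand between -0.015 and 0.015 m and z of axle_center in the frame of stand between 0.073 and 0.087 m and angle between the y axis of axle_center and the y axis of stand, either way round below 0.09 rad); the robot touches nothing.
It fails at once if a bystander is moved more than 50 mm (distance of any of tape, case_half, board, driver, mug, caliper from where it was at the start of the episode above 0.05 m).
Of gear1, gear2, gear3, motor1, motor2, motor3, beam1, beam2 only 5 to 7 are there at a start; the rules pass over those that are not, and their reading is None.
At some moment in a run one of gear1, gear2, gear3, motor1, motor2, motor3, beam1, beam2 may be knocked a few centimetres aside while the robot is not near it.
Once in a run the grip may slacken for a moment while it holds something.
It also fails if it takes over 210 s, if anything falls off the work surface, if the arm or the gripper's body presses on something with over 40 N, if the wrist force passes 120 N, or if a joint passes its speed limit or range.

## Robot

A 6-joint arm with a two-finger parallel gripper is mounted at the origin on the work surface. World frame = base frame: x ahead of the robot, y to its left, z up, the work surface at z = 0. Lengths are in m, angles in rad, forces in N, time in s.
With the tool pointing down it reaches from about 0.4 to 0.825 m from the base axis. Payload 7 kg.
Tool frame: the origin (TCP) lies on the centre line of the jaws, within the pads' length; the fingertips stand 11 mm ahead of it and the grasp point (between the pads) lies 8 mm behind it; z points along the fingers, y is the direction in which the jaws open and shut (so a half turn about z gives the same grasp; the last joint's range is limited). The gripper opens to 88 mm and grips with 3 to 60 N. Pads are 19 mm wide; open, the fingers measure 130 mm over their backs; the gripper's body (78 mm by 193 mm) begins 47 mm behind the grasp point.
Start: joints at [1.58, 0.359, 0.012, 0, -1.224, -0.288], TCP at [0.186, 0.649, 0.238] pointing down, gripper open.
Joint ranges: [-3.07, 3.07], [-1.43, 2.12], [-1.02, 1.25], [-3.03, 1.67], [-3.05, -0], [-3.03, 3.03]. Speed limits (rad/s): [2.39, 2.39, 3.01, 3.14, 3.14, 3.14].

## Interface

Orientations are given as [roll, pitch, yaw] about the fixed x, y, z axes, in that order (R = Rz(yaw) Ry(pitch) Rx(roll)).
In Python, from station import * gives the robot as it stands.
- The arm moves only by the tool play_rows, never from a script. Its argument "targets" is a list of rows, each a list of 7 numbers: the turn, a rotation vector about the world's x, y, z in rad, then the shift along the world's x, y, z in m, then the opening, from 0 (shut) to 1 (fully open). A call has 1 to 12 rows; each row shifts and turns the pose as measured when the row begins; what a row does not reach is not made up. A row lasts 1/8 s, in which the tool goes at most 62.5 mm and 10.7 degrees, less where a joint would pass 70% of its speed; a pose out of reach is approached as far as the arm can. A call is refused whole if a number of a shift passes 0.0625 or a number of a turn 0.188, either way. A call with a gripper value outside its range is refused whole. The fingers move at their own pace and stop on an object; "grip_force" is the grip in N (left out, the last holds). Time passes only in rows, so rows that do not move let the fingers close. It gives the time, the measured TCP pose, the force and the opening at its end, in the units of the state.
- get_state(): the state, without advancing time (a new reading comes with each control period).
- grab_frame(name): name is "side" or "top"; returns (picture, depth): 420x560x3 uint8, blue, green, red; 420x560 float32, m along the optical axis (not along the pixel's ray), 0 where there is no reading.
- camera_params(name): a dict with "camera_matrix" (3x3 intrinsics, pixels), "dist" ([k1, k2, p1, p2, k3] as OpenCV has them; the pictures are not rectified), "extrinsics" (4x4, takes a point from world to camera coordinates). Camera axes: x right, y up, looking along -z (the intrinsics and any distortion apply to the point x, -y, -z); pixel columns grow to the right and rows downward; lengths in m; the calibration is good to about 2 mm. A picture is of the moment at which its call begins. camera_params takes no time and is no camera call.
- job_done(): hands the job in, once; it reports no verdict.
The state is a dict: "t": time; "q": joint angles; "qd": joint speeds; "joint_efforts": joint torques, N m; "eef_pos": TCP position; "ee_rot": TCP orientation; "force": force on the tool from outside, world axes, zero at the start; "moment": the same for the moment, N m; "width": finger opening in m.
Only numpy, scipy, OpenCV 4.12 (cv2) and the standard library are available. Lean on these libraries where they do the work, as an engineer would, in place of code of your own. Each camera call takes 0.05 s, during which the arm holds its last target.

## Working session

There is one attempt and no reset: what is moved stays moved. The work goes in short steps, Python scripts to look and compute and a tool call to move; the robot and the scene stay as the last step left them, time stands still between calls to the robot, and variables do not carry over. Pictures are saved under pics/ and viewed, and the job is handed in when it is done.

Besides the shell and the picture viewer there is one more tool, called after "Call:" as name(argument=value, ...) on one line, values as JSON. play_rows: Moves the arm, as the interface text tells. Its arguments: {"type":"object","properties":{"targets":{"type":"array","items":{"type":"array","items":{"type":"number"}}},"grip_force":{"type":"number"}},"required":["targets"]}

```bash
ls; mkdir -p pics; python3 - <<'E'
from station import *
import cv2,numpy as np
print(get_state())
for n in("top","side"):
    im,d=grab_frame(n); cv2.imwrite(f"pics/{n}0.png",im); np.save(f"pics/{n}0.npy",d)
    p=camera_params(n); print(n,p)
E
```

```text
pics
{'t': 0.0, 'q': array([ 1.58013809e+00,  3.59351825e-01,  1.10341365e-02, -3.42467079e-04,
       -1.22408827e+00, -2.88129820e-01]), 'qd': array([ 0.00094125,  0.00126122, -0.00024778,  0.00110846,  0.00028247,
       -0.0007247 ]), 'joint_efforts': array([-2.31169741e-05, -5.82719135e+01,  2.93046659e+01,  6.99694633e+00,
        6.94145914e-03, -1.62413630e-04]), 'eef_pos': array([0.18563208, 0.64847238, 0.23663597]), 'ee_rot': array([ 3.13995788e+00, -1.48766757e-04, -2.78904569e-01]), 'force': array([-0.4887186 , -0.85950673, -0.28788275]), 'moment': array([0.05820637, 0.02044812, 0.003649  ]), 'width': 0.08770190009067867}
top {'camera_matrix': array([[543.88031712,   0.        , 268.08507867],
       [  0.        , 543.88031712, 209.06234511],
       [  0.        ,   0.        ,   1.        ]]), 'dist': array([-0.12743536,  0.        ,  0.        ,  0.        ,  0.        ]), 'extrinsics': array([[-0.01860668, -0.99958248,  0.02210554, -0.02273486],
       [ 0.99390542, -0.01608926,  0.10905573, -0.57864774],
       [-0.10865453,  0.02399998,  0.99378981, -1.44098218],
       [ 0.        ,  0.        ,  0.        ,  1.        ]])}
side {'camera_matrix': array([[414.02210246,   0.        , 280.82509248],
       [  0.        , 414.02210246, 211.03513101],
       [  0.        ,   0.        ,   1.        ]]), 'dist': array([-0.02210467,  0.        ,  0.        ,  0.        ,  0.        ]), 'extrinsics': array([[-0.93432267, -0.35612669, -0.01466083,  0.54684625],
       [ 0.19930716, -0.55611213,  0.8068556 , -0.19311166],
       [-0.29549587,  0.75094146,  0.59056677, -0.88696269],
       [ 0.        ,  0.        ,  0.        ,  1.        ]])}
```

View pics/top0.png

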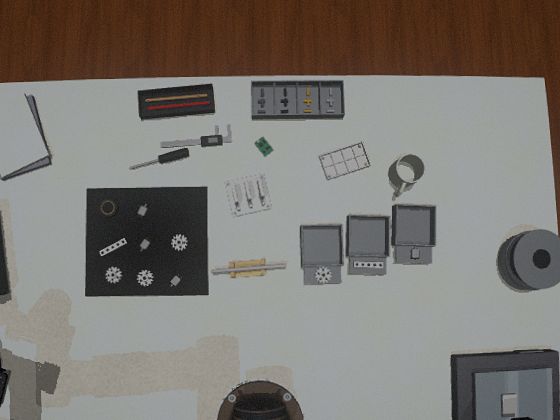

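View pics/side0.png

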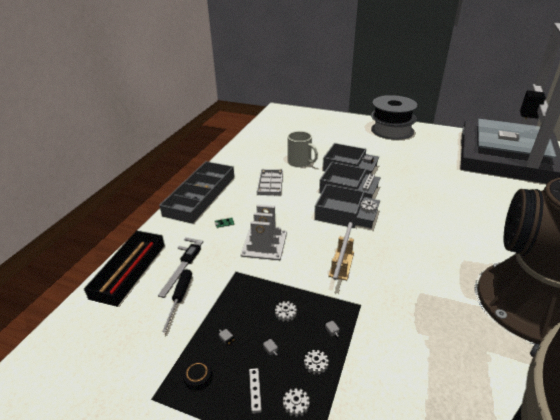

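```bash
cat > h.py <<'E'
from station import *
import cv2,numpy as np
np.set_printoptions(precision=4,suppress=True)
def ray(n,uv):
    p=camera_params(n);E=np.array(p["extrinsics"]);R=E[:3,:3];t=E[:3,3]
    u=cv2.undistortPoints(np.float64(uv).reshape(-1,1,2),p["camera_matrix"],p["dist"]).reshape(-1,2)
    d=np.c_[u[:,0],-u[:,1],-np.ones(len(u))]
    return -R.T@t, d@R
def onz(n,uv,z):
    c,d=ray(n,uv); z=np.broadcast_to(z,len(d)); return c+d*((z-c[2])/d[:,2])[:,None]
def withd(n,uv,dep):
    c,d=ray(n,uv); return c+d*np.asarray(dep).reshape(-1,1)
def proj(n,X):
    p=camera_params(n);E=np.array(p["extrinsics"]);X=np.float64(X).reshape(-1,3)@E[:3,:3].T+E[:3,3]
    X=X*[1,-1,-1]
    return cv2.projectPoints(X,np.zeros(3),np.zeros(3),p["camera_matrix"],p["dist"])[0].reshape(-1,2)
def shot(n,name):
    im,d=grab_frame(n); cv2.imwrite(f"pics/{name}.png",im); np.save(f"pics/{name}.npy",d); return im,d
def zoom(im,r,f,name):
    x0,y0,x1,y1=r; cv2.imwrite(f"pics/{name}.png",cv2.resize(im[y0:y1,x0:x1],None,fx=f,fy=f,interpolation=cv2.INTER_CUBIC))
def pts(n,d):
    v,u=np.mgrid[:420,:560]; uv=np.c_[u.ravel(),v.ravel()]
    P=withd(n,uv,d.ravel()); P[d.ravel()==0]=np.nan; return P.reshape(420,560,3)
def mat(n,im,z=0.009):
    "bright blobs on the black mat, top view"
    g=cv2.cvtColor(im,cv2.COLOR_BGR2GRAY)[188:295,88:207]
    m=(g>60).astype(np.uint8)
    k,l,s,c=cv2.connectedComponentsWithStats(m)
    for i in range(1,k):
        if s[i,4]<12: continue
        v,u=np.nonzero(l==i); w=np.float32(g[v,u])-25
        uv=np.array([np.average(u,weights=w)+88,np.average(v,weights=w)+188])
        X=onz(n,uv[None],z)[0]
        cs,_=cv2.findContours((l==i).astype(np.uint8),0,1); rr=cv2.minAreaRect(cs[0])
        print(uv.round(1),s[i,2:],X.round(4),rr)
E
python3 - <<'E'
from h import *
im=cv2.imread("pics/top0.png");d=np.load("pics/top0.npy")
mat("top",im)
zoom(im,(80,180,215,300),5,"z1");zoom(im,(205,170,445,290),3.3,"z2")
P=pts("top",d)
for n,(u,v) in dict(desk=(300,350),gear=(179,242),plate=(268,192),case=(345,160),binfloor1=(320,240),lip=(322,280),bin3=(413,220),mat=(130,240),axle=(225,269)).items(): print(n,P[v,u],d[v,u])
s=cv2.imread("pics/side0.png"); zoom(s,(220,190,400,300),4,"z3")
E
```

```text
[ 94.3 188. ] [15  1 15] [0.6474 0.4489 0.009 ] ((7.0, 0.0), (14.0, 0.0), 180.0)
[107.5 207.4] [14 15 63] [0.5926 0.4106 0.009 ] ((19.600000381469727, 19.200000762939453), (13.416407585144043, 13.416406631469727), 63.43495178222656)
[142.1 210. ] [10 12 75] [0.5836 0.3138 0.009 ] ((54.50000762939453, 21.0), (7.155416965484619, 12.074767112731934), 26.56505012512207)
[179.  241.9] [ 17  17 197] [0.4942 0.2119 0.009 ] ((91.30000305175781, 54.099998474121094), (15.811387062072754, 15.811387062072754), 18.43494987487793)
[112.5 246.7] [ 28  18 172] [0.4836 0.3954 0.009 ] ((24.418682098388672, 58.910037994384766), (6.235294342041016, 29.5294132232666), 61.927513122558594)
[144.3 244.1] [10 12 73] [0.4898 0.3074 0.009 ] ((55.61537551879883, 57.07691955566406), (7.211102485656738, 12.203404426574707), 33.690067291259766)
[113.1 274.4] [ 17  18 204] [0.4079 0.3934 0.009 ] ((25.11764907836914, 86.52941131591797), (16.00735092163086, 16.00735092163086), 14.03624439239502)
[144.8 277.5] [ 17  17 187] [0.3986 0.3059 0.009 ] ((57.0, 90.0), (16.0, 16.0), 90.0)
[174.8 280.5] [11 11 71] [0.3895 0.2237 0.009 ] ((85.75, 93.25), (7.0710673332214355, 12.020814895629883), 45.0)
desk [ 0.1944 -0.1134 -0.0035] 1.4682981
gear [0.4938 0.2112 0.0133] 1.4763644
plate [ 0.6289 -0.0342  0.0027] 1.5074492
case [ 0.7154 -0.2512  0.0082] 1.5166072
binfloor1 [ 0.4933 -0.1749  0.0029] 1.4958853
lip [ 0.3845 -0.1726  0.0432] 1.4439989
bin3 [ 0.5435 -0.4366  0.0091] 1.5014572
mat [ 0.5021  0.3495 -0.0023] 1.4894712
axle [0.4186 0.0846 0.0492] 1.4355749
```

View pics/z1.png

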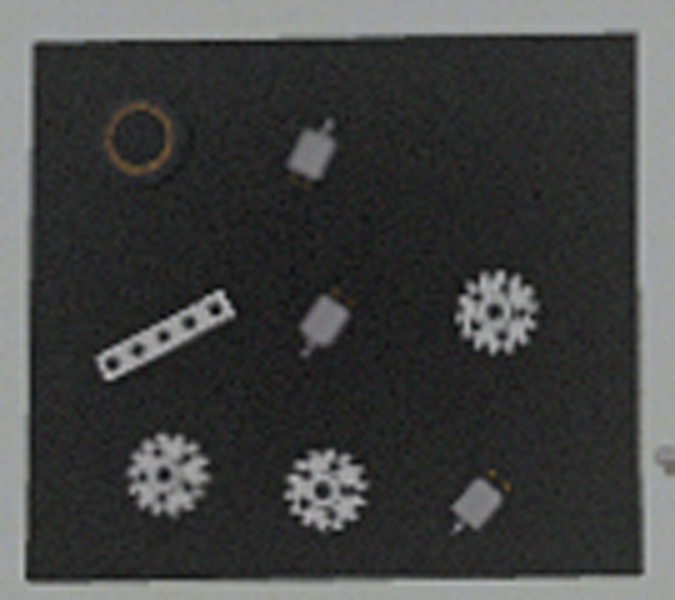

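View pics/z2.png

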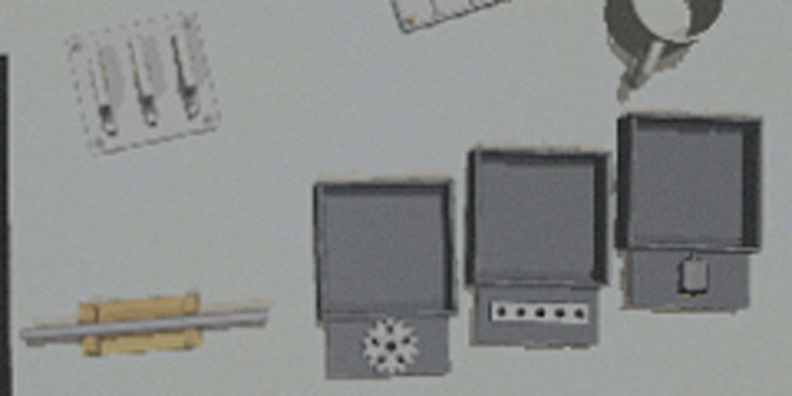

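View pics/z3.png

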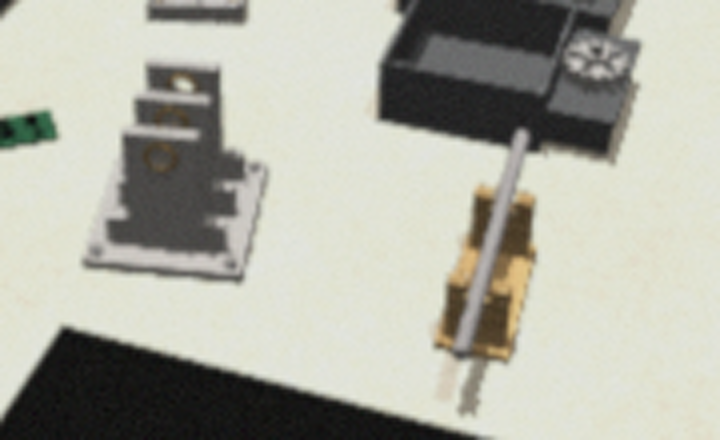

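```bash
python3 - <<'E'
from h import *
im=cv2.imread("pics/top0.png");d=np.load("pics/top0.npy");P=pts("top",d)+[0,0,.003]
f=lambda q:np.array(q)/3.3+[205,170]-0.35
for n,q in dict(gear=[(315,182),(453,180),(456,315),(317,318)],beam=[(470,151),(608,152),(607,286),(466,284)],motor=[(619,115),(763,117),(760,248),(616,247)]).items():
    X=onz("top",f(q),0.05); print(n,X.mean(0),np.linalg.norm(np.diff(X,axis=0,append=X[:1]),axis=1)); 
    e=(X[1]-X[0])+(X[2]-X[3]); print(np.degrees(np.arctan2(e[1],e[0])))
X=onz("top",f([(65,40),(192,10),(220,127),(97,156)]),0.008); print("stand",X.mean(0),X)
# plates tops from depth
def sel(r,lo,hi):
    x0,y0,x1,y1=r;Q=P[y0:y1,x0:x1].reshape(-1,3);return Q[(Q[:,2]>lo)&(Q[:,2]<hi)]
S=sel((220,168,280,222),.085,.11);print("stand top pts",len(S),S.mean(0) if len(S) else 0)
if len(S): print(S[np.argsort(S[:,1])])
# axle
g=cv2.cvtColor(im,cv2.COLOR_BGR2GRAY); hsv=cv2.cvtColor(im,cv2.COLOR_BGR2HSV)
A=sel((208,255,292,285),.044,.062);print(len(A))
r=cv2.fitLine(np.float32(A[:,:2]),cv2.DIST_HUBER,0,.01,.01).ravel();print(r,np.degrees(np.arctan2(r[1],r[0])))
t=(A[:,:2]-r[2:])@r[:2];print(t.min(),t.max(),r[2:]+r[:2]*(t.min()+t.max())/2)
zoom(im,(205,170,285,230),9,"z4");zoom(im,(205,245,295,290),8,"z5")
s=cv2.imread("pics/side0.png");zoom(s,(235,200,295,265),9,"z6")
E
```

```text
gear [ 0.4776 -0.1729  0.05  ] [0.1125 0.1093 0.1125 0.1097]
-90.0791181121354
beam [ 0.4999 -0.2984  0.05  ] [0.1141 0.1095 0.1158 0.1081]
-91.73151004433478
motor [ 0.5273 -0.426   0.05  ] [0.1217 0.1084 0.1207 0.1084]
-91.66396309972828
stand [0.6212 0.0209 0.008 ] [[ 0.6587  0.0862  0.008 ]
 [ 0.6825 -0.0207  0.008 ]
 [ 0.5832 -0.0423  0.008 ]
 [ 0.5606  0.0605  0.008 ]]
stand top pts 188 [0.6204 0.0208 0.0969]
[[ 0.6064 -0.0214  0.0915]
 [ 0.6085 -0.0214  0.0956]
 [ 0.6248 -0.0191  0.0926]
 [ 0.6217 -0.019   0.0956]
 [ 0.6145 -0.019   0.0904]
 [ 0.6186 -0.0189  0.0987]
 [ 0.6164 -0.0189  0.0961]
 [ 0.6107 -0.0188  0.099 ]
 [ 0.6082 -0.0187  0.0979]
 [ 0.6059 -0.0187  0.0959]
 [ 0.6323 -0.0166  0.0958]
 [ 0.6296 -0.0165  0.0957]
 [ 0.622  -0.0164  0.094 ]
 [ 0.6239 -0.0164  0.099 ]
 [ 0.626  -0.0164  0.1027]
 [ 0.6188 -0.0163  0.0977]
 [ 0.6159 -0.0163  0.0997]
 [ 0.6135 -0.0162  0.098 ]
 [ 0.6108 -0.0162  0.099 ]
 [ 0.6082 -0.0161  0.0988]
 [ 0.6057 -0.0161  0.0975]
 [ 0.6428 -0.0142  0.0961]
 [ 0.6401 -0.0141  0.0963]
 [ 0.6348 -0.014   0.0964]
 [ 0.6366 -0.014   0.102 ]
 [ 0.6
[... 3799 characters left out ...]
]
 [ 0.6199  0.0564  0.0982]
 [ 0.6145  0.0564  0.0992]
 [ 0.6091  0.0565  0.1002]
 [ 0.6367  0.0565  0.0916]
 [ 0.6067  0.0566  0.0988]
 [ 0.6125  0.0567  0.0946]
 [ 0.6047  0.0568  0.0942]
 [ 0.6355  0.0588  0.0997]
 [ 0.6274  0.0588  0.1011]
 [ 0.6306  0.059   0.097 ]
 [ 0.6334  0.059   0.0962]
 [ 0.6253  0.059   0.0977]
 [ 0.6226  0.059   0.0979]
 [ 0.6199  0.059   0.0984]
 [ 0.6145  0.059   0.0998]
 [ 0.6177  0.0592  0.0957]
 [ 0.6125  0.0592  0.0951]
 [ 0.6104  0.0594  0.091 ]
 [ 0.6353  0.0613  0.1008]
 [ 0.63    0.0614  0.1011]
 [ 0.6329  0.0614  0.0994]
 [ 0.6282  0.0616  0.0961]]
346
[ 0.0633 -0.998   0.4212  0.0227] -86.3696
-0.09665264401667438 0.10056290714553813 [0.4214 0.0207]
```

View pics/z4.png

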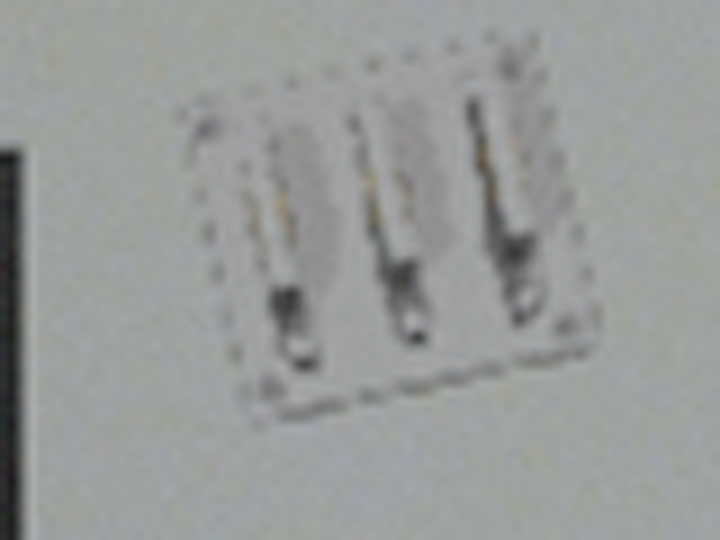

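View pics/z5.png

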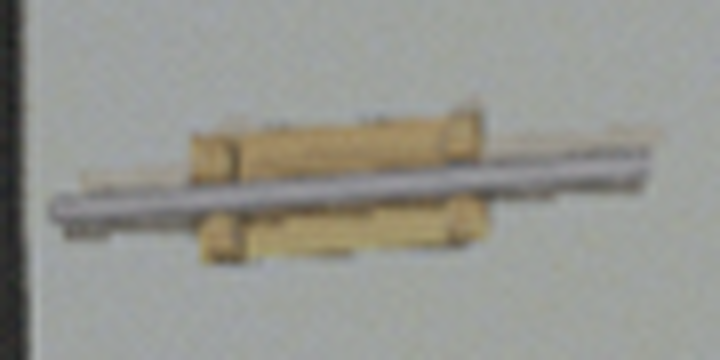

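View pics/z6.png

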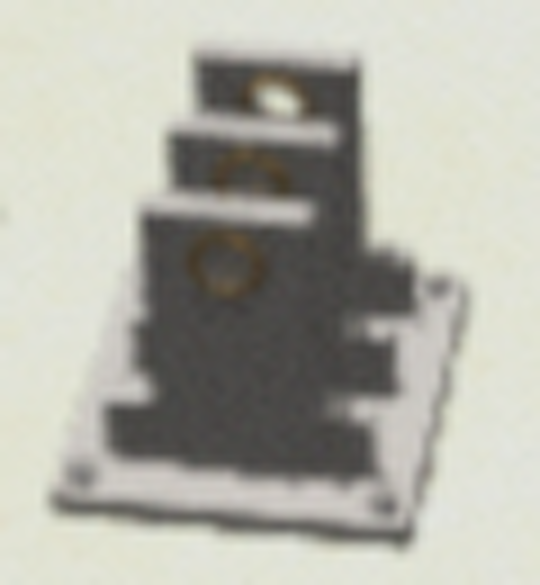

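Call:
play_rows(targets=[[0, 0, -0.1025, 0.0193, -0.047, -0.009, 1], [0, 0, -0.1025, 0.0193, -0.047, -0.009, 1], [0, 0, -0.1025, 0.0193, -0.047, -0.009, 1], [0, 0, -0.1025, 0.0193, -0.047, -0.009, 1], [0, 0, -0.1025, 0.0193, -0.047, -0.009, 1], [0, 0, -0.1025, 0.0193, -0.047, -0.009, 1], [0, 0, -0.1025, 0.0193, -0.047, -0.009, 1], [0, 0, -0.1025, 0.0193, -0.047, -0.009, 1], [0, 0, -0.1025, 0.0193, -0.047, -0.009, 1], [0, 0, -0.1025, 0.0193, -0.047, -0.009, 1], [0, 0, -0.1025, 0.0193, -0.047, -0.009, 1], [0, 0, -0.1025, 0.0193, -0.047, -0.009, 1]])

```text
t: 1.6
eef_pos: [0.4194, 0.0675, 0.1226]
ee_rot: [3.138, -0.001, -1.542]
force: [0.7, 0.0, -0.4]
width: 0.0878
```

```bash
python3 - <<'E'
from h import *
d=np.load("pics/top0.npy");P=pts("top",d)+[0,0,.003]
S=P[168:222,220:280].reshape(-1,3);S=S[(S[:,2]>.085)&(S[:,2]<.11)]
C=[S[(S[:,1]>a)&(S[:,1]<b)] for a,b in((-.03,0.003),(.003,.04),(.04,.08))]
for c in C:
    r=cv2.minAreaRect(np.float32(c[:,:2]*1000));print(r,c.mean(0))
v=C[2].mean(0)-C[0].mean(0);print(np.linalg.norm(v),np.degrees(np.arctan2(-v[0],v[1])))
# side view holes: rim centres
z=lambda q:(np.array(q)+.5)/9+[235,200]-.5
uv=z([(228,263),(252,183),(277,97)]);print(onz("side",uv,.08))
th=np.radians(12.7);y=np.array([-np.sin(th),np.cos(th),0])
o=np.array([.6208,.0208,.08])
print([proj("side",o+y*k) for k in(.039,.004,-.031)],uv)
E
```

```text
((627.9246215820312, -13.44781494140625), (45.512451171875, 9.49406623840332), 13.769285202026367) [ 0.6273 -0.0135  0.0967]
((620.8472290039062, 20.560958862304688), (45.9647102355957, 9.47634220123291), 13.232211112976074) [0.6206 0.0205 0.0972]
((613.6785888671875, 55.0011100769043), (45.48723220825195, 10.118827819824219), 13.182190895080566) [0.6135 0.0547 0.0966]
0.06958936728613135 11.416597349364544
[[ 0.6126  0.0634  0.08  ]
 [ 0.62    0.0295  0.08  ]
 [ 0.6288 -0.009   0.08  ]]
[array([[260.7711, 227.6834]]), array([[263.3765, 218.7623]]), array([[265.8414, 210.323 ]])] [[259.8889 228.7778]
 [262.5556 219.8889]
 [265.3333 210.3333]]
```

Call:
play_rows(targets=[[0, 0, 0.03, -0.001, 0.015, 0, 0.6], [0, 0, 0.0, 0, 0, -0.03, 0.6], [0, 0, 0, 0, 0, -0.03, 0.6], [0, 0, 0, 0, 0, -0.01, 0.6], [0, 0, 0, 0, 0, 0, 0.6]])

```text
t: 2.22
eef_pos: [0.419, 0.0799, 0.0509]
ee_rot: [3.138, -0.001, -1.519]
force: [0.0, 0.5, 0.1]
width: 0.0527
```

```bash
python3 - <<'E'
from h import *
print(get_state())
im,d=shot("top","t1");s,_=shot("side","s1")
a=im[235:315,185:305]; b=s[190:310,280:420]
zoom(im,(195,225,305,305),7,"z7");zoom(s,(290,190,400,300),5,"z8")
E
```

```text
{'t': 2.225, 'q': array([ 0.6535,  0.1791, -0.7546, -0.0022, -0.6408, -0.5998]), 'qd': array([ 0.0091, -0.0053,  0.0062,  0.0029, -0.006 , -0.0014]), 'joint_efforts': array([ -0.1479, -32.1382,  17.9499,   4.2895,   0.2172,   0.0002]), 'eef_pos': array([0.419 , 0.0799, 0.0509]), 'ee_rot': array([ 3.1379, -0.001 , -1.5189]), 'force': array([0.0122, 0.4914, 0.1188]), 'moment': array([ 0.1017, -0.0642,  0.0119]), 'width': 0.05271847632709195}
```

View pics/z7.png

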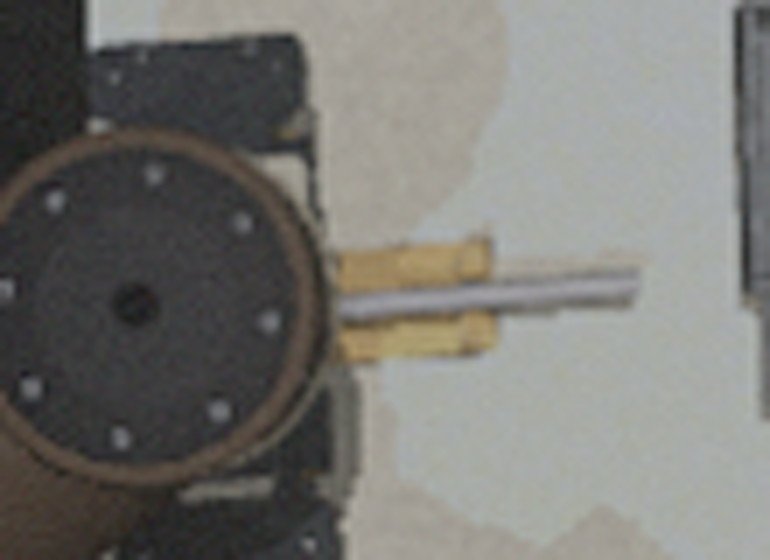

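View pics/z8.png

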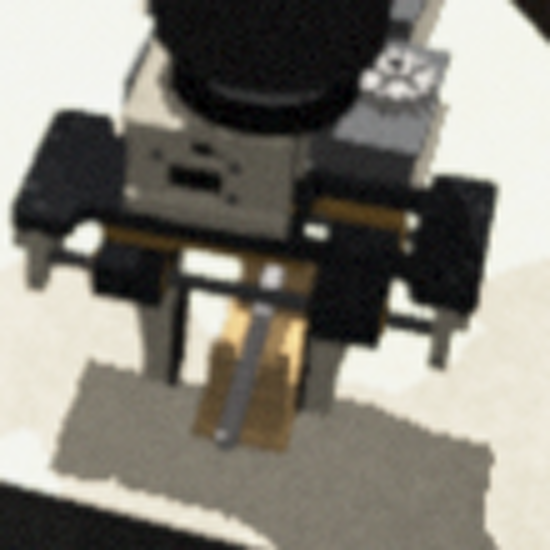

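Call:
play_rows(targets=[[0, 0, 0.01, -0.001, 0.002, -0.011, 0.6], [0, 0, 0, 0, 0, -0.003, 0.6], [0, 0, 0, 0, 0, 0, 0.0], [0, 0, 0, 0, 0, 0, 0.0], [0, 0, 0, 0, 0, 0, 0.0], [0, 0, 0, 0, 0, 0, 0.0], [0, 0, 0, 0, 0, 0, 0.0], [0, 0, 0, 0, 0, 0, 0.0]], grip_force=55)

```text
t: 3.32
eef_pos: [0.4195, 0.0835, 0.0387]
ee_rot: [-3.14, 0.003, -1.508]
force: [-1.0, 0.8, -0.2]
width: 0.0078
```

Call:
play_rows(targets=[[0, 0, 0, 0, 0, 0.02, 0], [0, 0, 0, 0, 0, 0.02, 0], [0, 0, 0, 0, 0, 0.02, 0], [0, 0, 0.025, 0.02, 0.018, 0, 0], [0, 0, 0.025, 0.025, 0.024, 0, 0], [0, 0, 0.025, 0.025, 0.024, 0, 0], [0, 0, 0.025, 0.025, 0.024, 0, 0], [0, 0, 0.025, 0.025, 0.024, 0, 0], [0, 0, 0.025, 0.02, 0.018, 0, 0], [0, 0, 0, 0, 0, 0, 0], [0, 0, 0, 0, 0, 0, 0]])

```text
t: 4.7
eef_pos: [0.5629, 0.2181, 0.0991]
ee_rot: [3.141, 0.001, -1.354]
force: [0.4, 0.3, 0.2]
width: 0.0085
```

```bash
python3 - <<'E'
from h import *
print(get_state())
im,d=shot("top","t2");s,_=shot("side","s2")
zoom(im,(150,150,290,250),5.7,"z9");zoom(s,(190,180,310,340),3.7,"z10")
E
```

```text
{'t': 4.7, 'q': array([ 0.6923,  0.3646, -0.3236, -0.0015, -0.8821, -0.4745]), 'qd': array([0.0004, 0.0086, 0.0097, 0.0016, 0.0003, 0.0035]), 'joint_efforts': array([  0.1586, -53.2684,  24.7208,   5.9317,   0.0255,   0.0136]), 'eef_pos': array([0.5629, 0.2181, 0.0991]), 'ee_rot': array([ 3.1414,  0.0013, -1.354 ]), 'force': array([0.4343, 0.3263, 0.169 ]), 'moment': array([0.0557, 0.0692, 0.0473]), 'width': 0.008538774161332694}
```

View pics/z9.png

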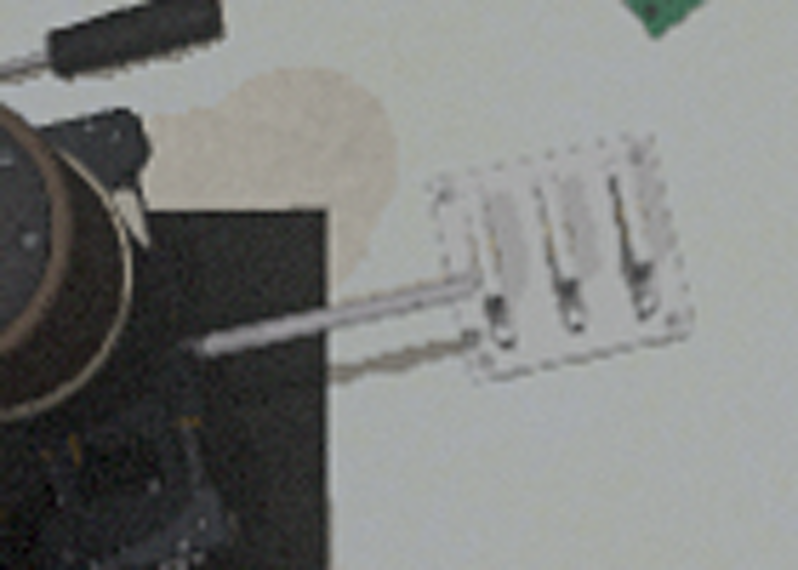

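View pics/z10.png

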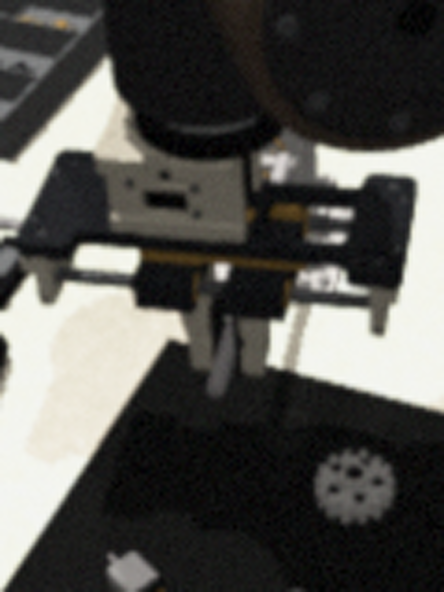

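```bash
cat >> h.py <<'E'
def rod(d,r,lo,hi,n="top"):
    P=pts(n,d)+[0,0,.003]
    x0,y0,x1,y1=r;Q=P[y0:y1,x0:x1];m=(Q[...,2]>lo)&(Q[...,2]<hi)
    k,l,s,c=cv2.connectedComponentsWithStats(m.astype(np.uint8))
    i=1+np.argmax(s[1:,4]); 
    v,u=np.nonzero(l==i); A=Q[l==i]
    return A,np.c_[u+x0,v+y0]
E
python3 - <<'E'
from h import *
d=np.load("pics/t2.npy");P=pts("top",d)+[0,0,.003]
A,uv=rod(d,(186,190,236,215),.085,.125)
print(len(A),uv.min(0),uv.max(0))
z0=.1054
B=onz("top",uv,z0)
r=cv2.fitLine(np.float32(B[:,:2]),cv2.DIST_HUBER,0,.01,.01).ravel();r*=np.sign([r[1]]*2+[r[1]]*2) if 0 else 1
dr=r[:2]*np.sign(r[1]);print("yaw",np.degrees(np.arctan2(-dr[0],dr[1])))
t=(B[:,:2]-r[2:])@dr;print("tip",r[2:]+dr*t.min())
print("z slope",np.polyfit(t,A[:,2],1))
S=np.array([.6208,.0208]);ey=np.array([-np.sin(np.radians(12.5)),np.cos(np.radians(12.5))]);ex=np.array([ey[1],-ey[0]])
for k in(t.min(),t.max()):
    q=r[2:]+dr*k-S;print("in stand frame",q@ex,q@ey)
g=np.array([.5629,.2181])-S;print("grip",g@ex,g@ey)
E
```

```text
183 [186 199] [232 212]
yaw 12.121253
tip [0.5947 0.0608]
z slope [0.0012 0.1106]
in stand frame -0.016809004867659003 0.04468055025876493
in stand frame -0.01599821908103527 0.16733250627350496
grip -0.013824002982256512 0.205155055851779
```

Call:
play_rows(targets=[[0, 0, 0, 0.0134, 0.0152, 0, 0], [0, 0, 0, 0, 0, -0.013, 0], [0, 0, 0, 0, 0, -0.0124, 0], [0, 0, 0, 0, 0, 0, 0], [0, 0, 0, 0, 0, 0, 0]])

```text
t: 5.42
eef_pos: [0.5742, 0.2311, 0.0733]
ee_rot: [3.141, 0.001, -1.355]
force: [-0.1, -0.2, -0.4]
width: 0.0081
```

```bash
cat > m.py <<'E'
from h import *
import sys
nm=sys.argv[1]; r=tuple(map(int,sys.argv[2].split(',')))
st=get_state();p=st["eef_pos"];print(p,st["ee_rot"],st["force"],st["width"])
im,d=shot("top",nm);zoom(im,(170,150,290,240),6.6,nm+"z")
z0=p[2]+.0063
A,uv=rod(d,r,z0-.022,z0+.018);B=onz("top",uv,z0)
f=cv2.fitLine(np.float32(B[:,:2]),cv2.DIST_HUBER,0,.01,.01).ravel();dr=f[:2]*np.sign(f[1])
t=(B[:,:2]-f[2:])@dr
print(len(A),"yaw",np.degrees(np.arctan2(-dr[0],dr[1])),"zfit",np.polyfit(t,A[:,2],1))
S=np.array([.6208,.0208]);a=np.radians(12.5);ey=np.array([-np.sin(a),np.cos(a)]);ex=np.array([ey[1],-ey[0]])
for k in(t.min(),t.max()):
    q=f[2:]+dr*k-S;print("stand frame",q@ex,q@ey)
E
python3 m.py t3 186,180,232,215
```

```text
[0.5742 0.2311 0.0733] [ 3.141   0.0014 -1.3554] [-0.1389 -0.178  -0.4372] 0.00812804169319201
163 yaw 11.999226 zfit [-0.0096  0.0848]
stand frame -0.003308749425459997 0.05401746273144161
stand frame -0.002315615605123028 0.16764344619055602
```

View pics/t3z.png

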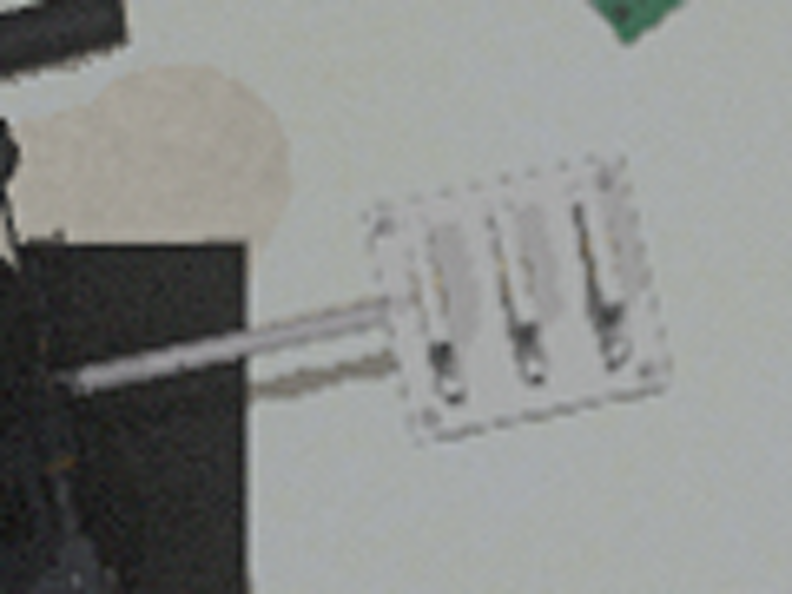

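Call:
play_rows(targets=[[0, 0, 0.005, 0.0024, 0.0005, 0.0002, 0], [0, 0, 0, 0, 0, 0, 0], [0, 0, 0, 0.00216, -0.00976, 0, 0], [0, 0, 0, 0.0013, -0.00586, 0, 0], [0, 0, 0, 0.0013, -0.00586, 0, 0], [0, 0, 0, 0, 0, 0, 0]])

```text
t: 6.22
eef_pos: [0.5822, 0.2084, 0.0745]
ee_rot: [-3.141, 0.002, -1.351]
force: [-0.3, -0.7, -0.0]
width: 0.0087
```

```bash
python3 m.py t4 186,190,226,215
```

```text
[0.5822 0.2084 0.0745] [-3.1409  0.002  -1.3506] [-0.341  -0.6846 -0.038 ] 0.008671746627841563
141 yaw 12.369429 zfit [-0.0075  0.0858]
stand frame 0.0005932040434061821 0.06045302876309255
stand frame 0.0008145759897346349 0.1575926590110107
```

View pics/t4z.png

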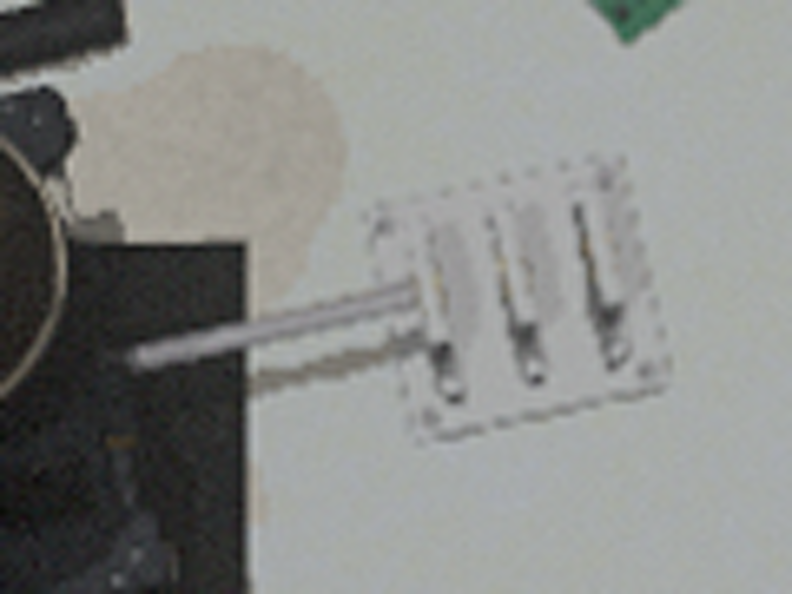

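Call:
play_rows(targets=[[0, 0, 0, 0.0008, -0.006, -0.0007, 0], [0, 0, 0, 0.0013, -0.0058, 0, 0], [0, 0, 0, 0.0013, -0.0058, 0, 0], [0, 0, 0, 0.0013, -0.0058, 0, 0], [0, 0, 0, 0, 0, 0, 0]])

```text
t: 6.9
eef_pos: [0.5872, 0.1836, 0.0737]
ee_rot: [-3.141, 0.002, -1.35]
force: [-1.0, -0.4, -0.5]
width: 0.0086
```

```bash
python3 m.py t5 186,190,226,215
```

```text
[0.5872 0.1836 0.0737] [-3.141   0.0019 -1.3502] [-1.019  -0.3588 -0.536 ] 0.008554551174459161
101 yaw 12.560728 zfit [0.0054 0.0853]
stand frame 0.00031169175678608433 0.06046056499474274
stand frame 0.0002369665140565889 0.13096083720751667
```

View pics/t5z.png

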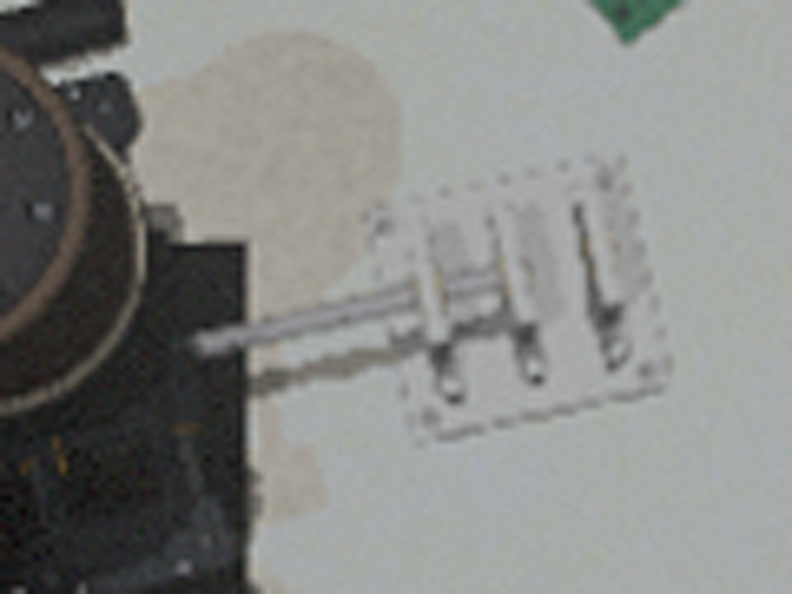

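Call:
play_rows(targets=[[0, 0, 0, 0.0012, -0.0058, 0, 0], [0, 0, 0, 0.0013, -0.0058, 0, 0], [0, 0, 0, 0.0013, -0.0058, 0, 0], [0, 0, 0, 0.0013, -0.0058, 0, 0], [0, 0, 0, 0.0013, -0.0058, 0, 0], [0, 0, 0, 0, 0, 0, 0]])

```text
t: 7.7
eef_pos: [0.5941, 0.1528, 0.0737]
ee_rot: [-3.141, 0.002, -1.35]
force: [-0.5, 0.2, -0.3]
width: 0.0084
```

```bash
python3 m.py t6 186,190,226,215
```

```text
[0.5941 0.1528 0.0737] [-3.1408  0.002  -1.35  ] [-0.4611  0.1629 -0.3116] 0.008414058595286352
54 yaw 11.842364 zfit [-0.0012  0.0849]
stand frame 0.0002539801447407319 0.06050916932209327
stand frame 0.0007204624281257116 0.10114912783107272
```

View pics/t6z.png

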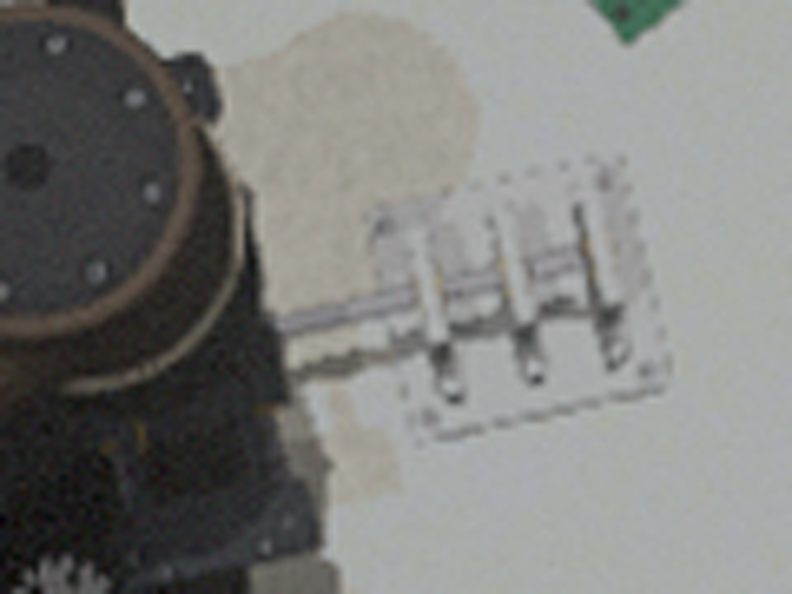

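Call:
play_rows(targets=[[0, 0, 0, 0.0013, -0.0058, 0, 0], [0, 0, 0, 0.0013, -0.0058, 0, 0], [0, 0, 0, 0.0013, -0.0058, 0, 0], [0, 0, 0, 0.0013, -0.0058, 0, 0], [0, 0, 0, 0, 0, 0, 0]])

```text
t: 8.38
eef_pos: [0.5996, 0.1283, 0.0737]
ee_rot: [-3.141, 0.002, -1.35]
force: [-0.7, -1.0, -1.0]
width: 0.0082
```

Call:
play_rows(targets=[[0, 0, 0, 0.0013, -0.0058, 0, 0], [0, 0, 0, 0.0013, -0.0058, 0, 0], [0, 0, 0, 0.0013, -0.0058, 0, 0], [0, 0, 0, 0.0013, -0.0058, 0, 0], [0, 0, 0, 0.0013, -0.0058, 0, 0], [0, 0, 0, 0.0013, -0.0058, 0, 0], [0, 0, 0, 0.0013, -0.0058, 0, 0], [0, 0, 0, 0, 0, 0, 0]])

```text
t: 9.38
eef_pos: [0.6093, 0.0847, 0.0737]
ee_rot: [-3.141, 0.002, -1.35]
force: [-0.2, 0.5, -0.7]
width: 0.008
```

```bash
python3 - <<'E'
from h import *
im,d=shot("top","t7");zoom(im,(200,150,320,240),6.6,"t7z")
E
```

```text
(no output)
```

View pics/t7z.png

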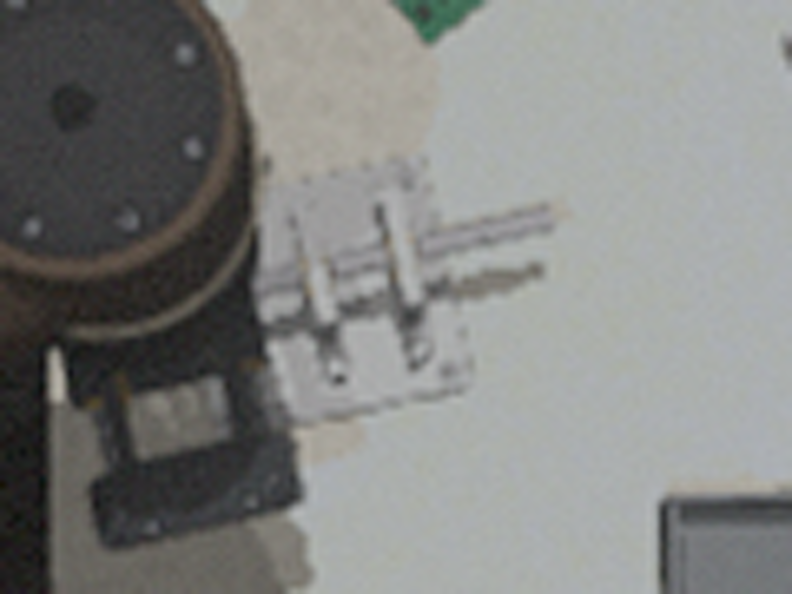

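```bash
python3 - <<'E'
from h import *
X=onz("top",[[283.4,182.2]],.08)[0,:2]-[.6208,.0208];a=np.radians(12.5)
print(X@[np.cos(a),np.sin(a)],X@[-np.sin(a),np.cos(a)])
E
```

```text
0.0017643068150635364 -0.09681923758713301
```

Call:
play_rows(targets=[[0, 0, 0, 0.0006, -0.0027, -0.001, 0], [0, 0, 0, 0, 0, 0, 0], [0, 0, 0, 0, 0, 0, 0.2], [0, 0, 0, 0, 0, 0, 0.5], [0, 0, 0, 0, 0, 0, 0.6], [0, 0, 0, 0, 0, 0, 0.6], [0, 0, 0, 0, 0, 0.02, 0.6], [0, 0, 0, 0, 0, 0.03, 0.6], [0, 0, 0, 0, 0, 0.04, 0.6], [0, 0, 0, 0, 0.03, 0.03, 0.6], [0, 0, 0, -0.03, 0.05, 0, 0.6], [0, 0, 0, -0.03, 0.05, 0, 0.6]])

```text
t: 10.92
eef_pos: [0.5494, 0.2125, 0.1963]
ee_rot: [-3.141, 0.002, -1.355]
force: [-0.9, 1.2, -1.5]
width: 0.0527
```

```bash
python3 - <<'E'
from h import *
print(get_state()['eef_pos'])
im,d=shot("top","t8");s,_=shot("side","s8");zoom(im,(200,150,320,240),6.6,"t8z");mat("top",im)
E
```

```text
[0.5494 0.2125 0.1963]
[105.1 215.3] [  68   60 1009] [0.5708 0.4169 0.009 ] ((33.5, 29.5), (59.0, 67.0), 90.0)
[162.8 203.4] [ 32  39 121] [0.6011 0.2565 0.009 ] ((70.68335723876953, 20.357215881347656), (12.463835716247559, 47.58293151855469), 31.865978240966797)
[147.5 191. ] [ 4  3 12] [0.6364 0.2993 0.009 ] ((59.5, 3.0), (2.0, 3.0), 90.0)
[119.  244.9] [18 14 63] [0.4886 0.3773 0.009 ] ((30.074134826660156, 58.36034393310547), (5.108816146850586, 19.84804344177246), 49.76364517211914)
[144.3 244.1] [10 12 72] [0.4898 0.3074 0.009 ] ((55.538455963134766, 57.192298889160156), (7.211102485656738, 11.926054000854492), 33.690067291259766)
[ 89.9 266. ] [ 6  6 27] [0.4317 0.4582 0.009 ] ((2.5, 77.5), (5.0, 5.0), 90.0)
[112.9 274.1] [ 17  17 195] [0.4088 0.394  0.009 ] ((25.000003814697266, 86.5), (15.764815330505371, 16.00735092163086), 14.03624439239502)
[144.8 277.5] [ 17  16 160] [0.3986 0.3058 0.009 ] ((56.550010681152344, 89.34999084472656), (15.811387062072754, 14.862703323364258), 18.43494987487793)
[174.8 280.6] [11 11 72] [0.3893 0.2238 0.009 ] ((86.13999938964844, 93.4800033569336), (7.200000286102295, 12.20000171661377), 36.869895935058594)
```

View pics/t8z.png

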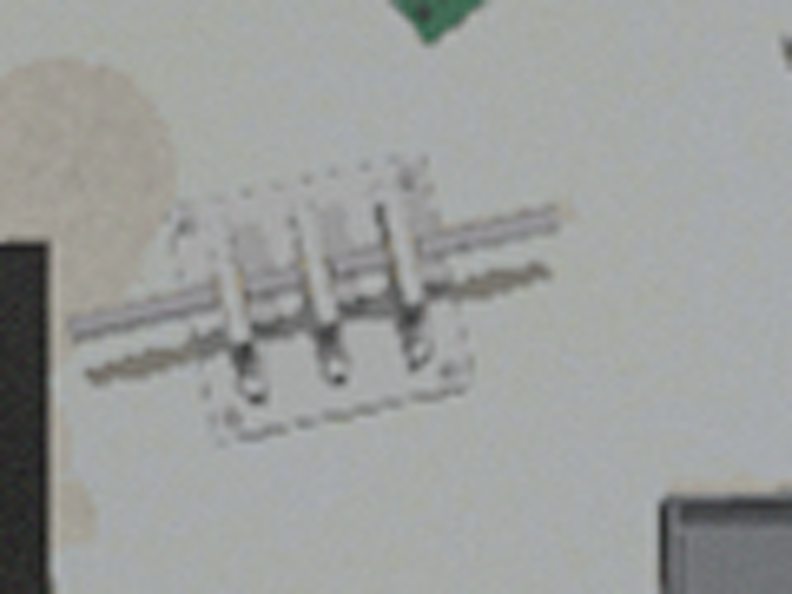

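View pics/s8.png

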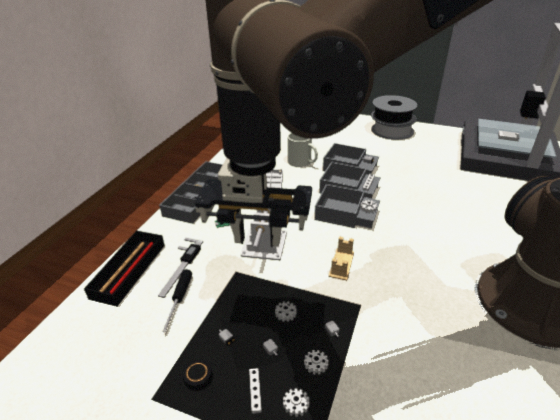

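View pics/t8.png

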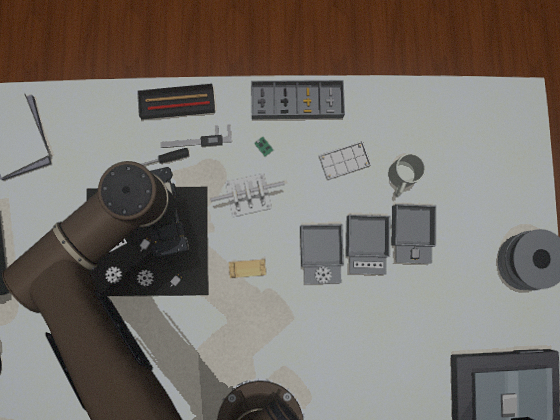

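Call:
play_rows(targets=[[0, 0, 0, -0.027, 0, -0.04, 0.75], [0, 0, 0, -0.02, 0, -0.04, 0.75], [0, 0, 0, 0, 0, -0.04, 0.75], [0, 0, 0, 0, 0, -0.015, 0.75], [0, 0, 0, 0, 0, 0, 0.75]], grip_force=30)

```text
t: 11.65
eef_pos: [0.4999, 0.2163, 0.0597]
ee_rot: [-3.137, 0.004, -1.346]
force: [-0.9, 0.5, 0.2]
width: 0.0661
```

Call:
play_rows(targets=[[0, 0, 0, -0.004, -0.004, -0.02, 0.75], [0, 0, 0, 0, 0, -0.02, 0.75], [0, 0, 0, 0, 0, -0.004, 0.75], [0, 0, 0, 0, 0, 0, 0.75]])

```text
t: 12.15
eef_pos: [0.4987, 0.2134, 0.0185]
ee_rot: [-3.132, 0.006, -1.346]
force: [0.3, -0.0, 0.5]
width: 0.066
```

Call:
play_rows(targets=[[-0.008, 0.008, 0, -0.002, -0.001, -0.0045, 0.75], [0, 0, 0, 0, 0, 0, 0], [0, 0, 0, 0, 0, 0, 0], [0, 0, 0, 0, 0, 0, 0], [0, 0, 0, 0, 0, 0, 0], [0, 0, 0, 0, 0, 0, 0], [0, 0, 0, 0, 0, 0, 0]])

```text
t: 13.02
eef_pos: [0.4977, 0.2133, 0.016]
ee_rot: [-3.139, 0.002, -1.346]
force: [0.5, -0.9, -0.4]
width: 0.0428
```

Call:
play_rows(targets=[[0, 0, 0, 0, 0, 0.03, 0], [0, 0, 0, 0, 0, 0.05, 0], [0, 0, 0, 0, 0, 0.05, 0], [0, 0, 0, -0.005, -0.04, 0, 0], [0, 0, -0.03, -0.005, -0.05, 0, 0], [0, 0, -0.03, -0.005, -0.05, 0, 0], [0, 0, -0.03, -0.005, -0.05, 0, 0], [0, 0, -0.03, -0.005, -0.05, 0, 0], [0, 0, -0.03, -0.005, -0.05, 0, 0], [0, 0, -0.03, 0, -0.04, 0, 0], [0, 0, 0, 0, -0.02, 0, 0], [0, 0, 0, 0, 0, 0, 0]])

```text
t: 14.52
eef_pos: [0.4646, -0.147, 0.1509]
ee_rot: [-3.136, 0.001, -1.53]
force: [-0.4, 0.7, -0.0]
width: 0.0426
```

Call:
play_rows(targets=[[0, 0, 0, 0, -0.002, -0.04, 0], [0, 0, 0, 0, 0, -0.03, 0], [0, 0, 0, 0, 0, -0.01, 0], [0, 0, 0, 0, 0, 0, 0], [0, 0, 0, 0, 0, 0, 0.6], [0, 0, 0, 0, 0, 0, 0.6], [0, 0, 0, 0, 0, 0, 0.6], [0, 0, 0, 0, 0, 0.03, 0.7], [0, 0, 0, 0, 0, 0.05, 0.7], [0, 0, 0, 0, 0.03, 0.03, 0.7], [0, 0, 0.03, -0.005, 0.05, 0, 0.75], [0, 0, 0.03, -0.005, 0.06, 0, 0.75]])

```text
t: 16.02
eef_pos: [0.4576, -0.0063, 0.1887]
ee_rot: [-3.125, 0.002, -1.473]
force: [0.6, -0.2, 0.0]
width: 0.0655
```

```bash
cat > look.py <<'E'
from h import *
import sys
nm=sys.argv[1]
st=get_state();print(st['t'],st['eef_pos'],st['ee_rot'])
im,d=shot("top",nm);s,_=shot("side","s"+nm);mat("top",im);
a=cv2.resize(im[180:300,80:215],None,fx=3,fy=3,interpolation=2);b=cv2.resize(im[190:290,290:440],None,fx=2.6,fy=3.6,interpolation=2)
cv2.imwrite(f"pics/{nm}z.png",np.hstack([a,b[:360]]))
E
python3 look.py a1
```

```text
16.025 [ 0.4576 -0.0063  0.1887] [-3.125   0.0019 -1.473 ]
[ 94.6 188. ] [16  1 16] [0.6474 0.4479 0.009 ] ((7.5, 0.0), (15.0, 0.0), 180.0)
[107.6 207.1] [15 15 81] [0.5932 0.4104 0.009 ] ((19.0, 19.0), (14.0, 14.0), 90.0)
[142.2 209.9] [10 13 79] [0.5839 0.3136 0.009 ] ((54.80000686645508, 20.900001525878906), (7.602630615234375, 12.521980285644531), 26.56505012512207)
[112.6 246.7] [ 28  18 180] [0.4838 0.3952 0.009 ] ((24.38679313659668, 58.8962287902832), (6.604743480682373, 29.52708625793457), 60.945396423339844)
[144.2 244.1] [10 13 74] [0.4897 0.3075 0.009 ] ((55.5384521484375, 57.19230270385742), (7.211102485656738, 12.480754852294922), 33.690067291259766)
[169.1 283. ] [  80   40 1223] [0.3829 0.2395 0.009 ] ((67.5, 86.5), (79.0, 39.0), 0.0)
[198.9 273.9] [ 21  41 548] [0.4063 0.1581 0.009 ] ((108.0, 86.0), (40.0, 20.0), 90.0)
[113.  274.4] [ 17  18 213] [0.4079 0.3935 0.009 ] ((25.0, 86.5), (16.127614974975586, 16.127614974975586), 18.434947967529297)
[142.5 272.4] [14  7 45] [0.4126 0.312  0.009 ] ((54.737117767333984, 83.78350830078125), (4.670592308044434, 13.910242080688477), 66.03751373291016)
```

View pics/a1z.png

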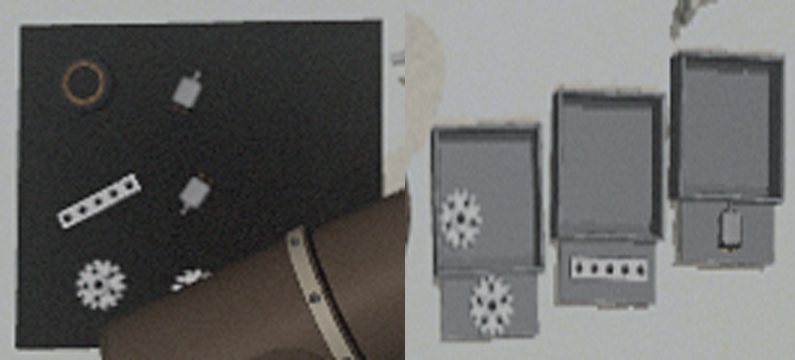

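View pics/sa1.png

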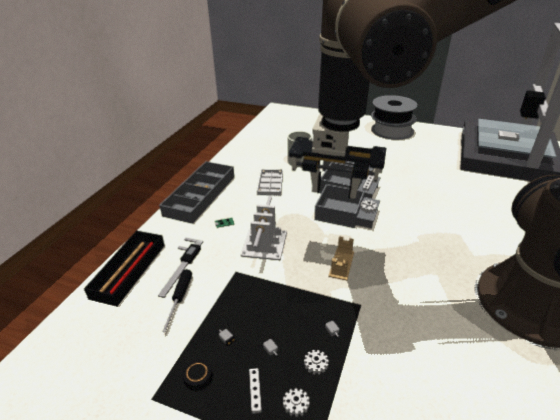

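Call:
play_rows(targets=[[-0.002, 0.016, 0, -0.005, 0.045, 0, 0.75], [0, 0, 0, -0.01, 0.055, 0, 0.75], [0, 0, 0, -0.01, 0.055, 0, 0.75], [0, 0, 0, -0.01, 0.055, -0.02, 0.75], [0, 0, 0, -0.01, 0.045, -0.03, 0.75], [0, 0, 0, -0.005, 0.02, -0.03, 0.75], [0, 0, 0, 0, 0.01, -0.03, 0.75], [0, 0, 0, 0, 0, -0.02, 0.75], [0, 0, 0, 0, 0, 0, 0.75]])

```text
t: 17.25
eef_pos: [0.4074, 0.2922, 0.0599]
ee_rot: [-3.132, 0.008, -1.465]
force: [-0.3, -0.4, 0.4]
width: 0.066
```

```bash
cat >> h.py <<'E'
def smat(s,z=0.009):
    "blobs on mat in side view"
    g=cv2.cvtColor(s,cv2.COLOR_BGR2GRAY)
    poly=proj("side",[(.645,.465,0),(.645,.145,0),(.36,.145,0),(.36,.465,0)])
    M=cv2.fillConvexPoly(np.zeros_like(g),np.int32(poly),1);M=cv2.erode(M,np.ones((5,5)))
    m=((g>70)&(M>0)).astype(np.uint8)
    k,l,st,c=cv2.connectedComponentsWithStats(m)
    for i in range(1,k):
        if st[i,4]<25: continue
        v,u=np.nonzero(l==i); B=onz("side",np.c_[u,v],z)
        r=cv2.minAreaRect(np.float32(B[:,:2]*1000))
        ctr=c[i].round(1)
        print("S",ctr,st[i,4],onz("side",c[i][None],z)[0,:2],"rect mm",np.round(r[0],1),np.round(r[1],1),round(r[2],1))
E
sed -i 's/mat("top",im);/mat("top",im);smat(s);/' look.py
python3 - <<'E'
from h import *
smat(cv2.imread("pics/sa1.png"))
E
```

```text
S [332.4 327.2] 127 [0.389  0.2241] rect mm [386.6 225.1] [21.1 37.7] 55.6
S [225.1 334.2] 111 [0.5837 0.3138] rect mm [585.4 312.8] [20.3 29.1] 63.4
S [270.2 345.9] 144 [0.4896 0.3079] rect mm [486.9 309.3] [21.6 36.5] 59.6
S [315.9 361.1] 418 [0.3975 0.3096] rect mm [397.2 309.6] [44.8 48.6] 20.2
S [196.3 372.5] 82 [0.5945 0.4079] rect mm [595.5 406.1] [37.4 35.6] 73.4
S [254.7 390. ] 421 [0.4811 0.4018] rect mm [482.  399.8] [17.7 83.6] 27.2
S [295.9 401.3] 529 [0.4065 0.3963] rect mm [406.7 396. ] [44.8 48.4] 17.8
```

Call:
play_rows(targets=[[-0.009, 0.009, 0, -0.007, 0.014, -0.01, 0.75], [0, 0, 0, 0, 0, -0.02, 0.75], [0, 0, 0, 0, 0, -0.008, 0.75], [0, 0, 0, 0, 0, 0, 0.75]])

```text
t: 17.75
eef_pos: [0.4018, 0.3096, 0.0239]
ee_rot: [-3.139, 0.003, -1.466]
force: [0.3, 0.2, -0.7]
width: 0.0654
```

Call:
play_rows(targets=[[0, 0, 0, -0.001, -0.001, -0.009, 0.75], [0, 0, 0, 0, 0, 0, 0.4], [0, 0, 0, 0, 0, 0, 0], [0, 0, 0, 0, 0, 0, 0], [0, 0, 0, 0, 0, 0, 0], [0, 0, 0, 0, 0, 0, 0], [0, 0, 0, 0, 0, 0, 0]])

```text
t: 18.62
eef_pos: [0.4015, 0.3095, 0.0162]
ee_rot: [-3.137, 0.006, -1.466]
force: [-1.0, 0.3, 0.4]
width: 0.0426
```

Call:
play_rows(targets=[[0, 0, 0, 0, 0, 0.04, 0], [0, 0, 0, 0, 0, 0.06, 0], [0, 0, 0, 0.01, -0.03, 0.03, 0], [0, 0, 0, 0.01, -0.055, 0, 0], [0, 0, 0, 0.01, -0.055, 0, 0], [0, 0, 0, 0.01, -0.055, 0, 0], [0, 0, 0, 0.01, -0.055, 0, 0], [0, 0, 0, 0.005, -0.055, 0, 0], [0, 0, 0, 0.005, -0.055, 0, 0], [0, 0, 0, 0.005, -0.05, 0, 0], [0, 0, 0, 0, -0.04, 0, 0], [0, 0, 0, 0, 0, 0, 0]])

```text
t: 20.12
eef_pos: [0.4665, -0.1541, 0.1518]
ee_rot: [-3.131, 0.006, -1.462]
force: [0.0, 0.4, 0.1]
width: 0.0429
```

Call:
play_rows(targets=[[-0.007, 0.01, -0.08, 0, -0.03, 0, 0], [0, 0, 0, 0, -0.006, -0.04, 0], [0, 0, 0, 0, 0, -0.03, 0], [0, 0, 0, 0, 0, -0.01, 0], [0, 0, 0, 0, 0, 0, 0], [0, 0, 0, 0, 0, 0, 0.6], [0, 0, 0, 0, 0, 0, 0.6], [0, 0, 0, 0, 0, 0, 0.6], [0, 0, 0, 0, 0, 0.04, 0.7], [0, 0, 0, 0, 0.03, 0.06, 0.7], [0, 0, 0, 0, 0.06, 0.02, 0.7], [0, 0, 0, 0, 0.06, 0, 0.75]])

```text
t: 21.62
eef_pos: [0.4695, -0.0398, 0.196]
ee_rot: [-3.132, 0.0, -1.549]
force: [1.6, 0.4, -0.2]
width: 0.0646
```

```bash
python3 look.py a2
```

```text
21.625 [ 0.4695 -0.0398  0.196 ] [-3.1324  0.0004 -1.5494]
[ 94.6 188. ] [16  1 16] [0.6474 0.4478 0.009 ] ((7.5, 0.0), (15.0, 0.0), 180.0)
[107.5 207.2] [15 15 80] [0.5931 0.4106 0.009 ] ((19.25, 19.25), (13.435027122497559, 14.142135620117188), 45.0)
[142.1 210. ] [10 12 78] [0.5838 0.3139 0.009 ] ((54.50000762939453, 21.0), (7.155416965484619, 12.074767112731934), 26.56505012512207)
[112.6 246.7] [ 28  18 178] [0.4837 0.3953 0.009 ] ((24.398269653320312, 58.90595626831055), (6.527808666229248, 29.52847671508789), 61.189208984375)
[144.2 244.1] [10 13 75] [0.4898 0.3075 0.009 ] ((55.615379333496094, 57.07691955566406), (7.211102485656738, 12.75810432434082), 33.690067291259766)
[174.6 274.1] [  78   56 2413] [0.4067 0.2243 0.009 ] ((83.5184326171875, 91.1479263305664), (49.62990951538086, 82.39776611328125), 64.47029876708984)
[205.4 250.4] [ 3 11 18] [0.4699 0.1399 0.009 ] ((117.0, 63.0), (2.0, 10.0), 0.0)
[113.  274.4] [ 18  18 215] [0.4079 0.3935 0.009 ] ((25.299999237060547, 86.60000610351562), (16.76007080078125, 16.127614974975586), 18.434947967529297)
S [332.4 327.2] 127 [0.3891 0.2241] rect mm [386.6 225.1] [21.1 37.7] 55.6
S [225.  334.2] 110 [0.5839 0.3138] rect mm [585.4 312.8] [20.3 29.1] 63.4
S [270.3 346. ] 144 [0.4894 0.3081] rect mm [486.8 309.4] [21.1 36.6] 56.2
S [196.4 372.4] 84 [0.5944 0.4076] rect mm [595.9 406.6] [36.2 37.1] 29.1
S [254.7 390. ] 422 [0.4811 0.4018] rect mm [482.  399.8] [17.7 83.6] 27.2
S [295.8 401.3] 523 [0.4066 0.3963] rect mm [406.7 396. ] [44.8 48.4] 17.8
```

View pics/a2z.png

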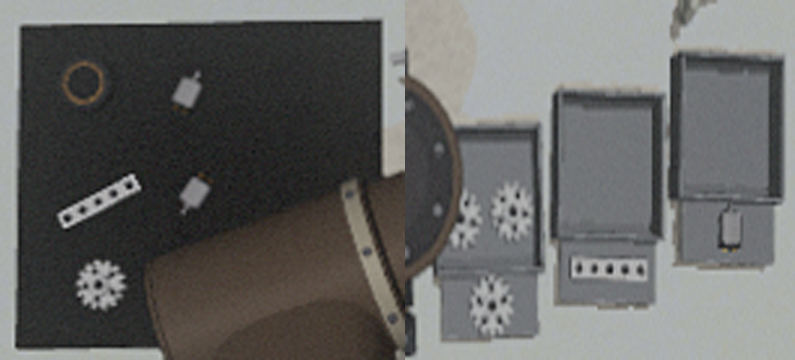

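Call:
play_rows(targets=[[-0.001, 0.009, 0, -0.005, 0.045, 0, 0.75], [0, 0, 0, -0.01, 0.055, 0, 0.75], [0, 0, 0, -0.01, 0.055, 0, 0.75], [0, 0, 0, -0.01, 0.055, 0, 0.75], [0, 0, 0, -0.01, 0.055, 0, 0.75], [0, 0, 0, -0.01, 0.055, -0.02, 0.75], [0, 0, 0, -0.005, 0.045, -0.03, 0.75], [0, 0, 0, 0, 0.03, -0.03, 0.75], [0, 0, 0, 0, 0.01, -0.03, 0.75], [0, 0, 0, 0, 0, -0.02, 0.75], [0, 0, 0, 0, 0, 0, 0.75]])

```text
t: 23.1
eef_pos: [0.4077, 0.3814, 0.0659]
ee_rot: [-3.135, 0.006, -1.542]
force: [-0.2, -0.2, 0.6]
width: 0.066
```

Call:
play_rows(targets=[[-0.006, 0.006, 0, 0.0, 0.0135, -0.015, 0.75], [0, 0, 0, 0, 0, -0.02, 0.75], [0, 0, 0, 0, 0, -0.01, 0.75], [0, 0, 0, 0, 0, 0, 0.75]])

```text
t: 23.6
eef_pos: [0.4102, 0.3963, 0.0245]
ee_rot: [-3.137, 0.005, -1.542]
force: [-0.2, 0.0, 0.4]
width: 0.0658
```

Call:
play_rows(targets=[[0, 0, 0, -0.001, -0.001, -0.0095, 0.75], [0, 0, 0, 0, 0, 0, 0.4], [0, 0, 0, 0, 0, 0, 0], [0, 0, 0, 0, 0, 0, 0], [0, 0, 0, 0, 0, 0, 0], [0, 0, 0, 0, 0, 0, 0], [0, 0, 0, 0, 0, 0.03, 0], [0, 0, 0, 0, 0, 0.05, 0], [0, 0, 0, 0, 0, 0.05, 0]])

```text
t: 24.72
eef_pos: [0.4082, 0.3931, 0.1457]
ee_rot: [-3.14, -0.0, -1.543]
force: [0.2, 0.8, 0.0]
width: 0.0425
```

Call:
play_rows(targets=[[0, 0, 0, 0.007, -0.04, 0.01, 0], [0, 0, 0, 0.008, -0.055, 0, 0], [0, 0, 0, 0.008, -0.055, 0, 0], [0, 0, 0, 0.008, -0.055, 0, 0], [0, 0, 0, 0.008, -0.055, 0, 0], [0, 0, 0, 0.008, -0.055, 0, 0], [0, 0, 0, 0.008, -0.055, 0, 0], [0, 0, 0, 0.008, -0.055, 0, 0], [0, 0, 0, 0.008, -0.055, 0, 0], [0, 0, 0, 0.008, -0.04, 0, 0], [0, 0, 0, 0.004, -0.02, 0, 0], [0, 0, 0, 0, 0, 0, 0]])

```text
t: 26.22
eef_pos: [0.4924, -0.1607, 0.1632]
ee_rot: [-3.129, 0.01, -1.539]
force: [-1.0, -0.2, -0.3]
width: 0.0426
```

Call:
play_rows(targets=[[-0.01, 0.012, 0, 0.002, -0.01, 0, 0], [0, 0, 0, 0, 0, -0.05, 0], [0, 0, 0, 0, 0, -0.03, 0], [0, 0, 0, 0, 0, -0.01, 0], [0, 0, 0, 0, 0, 0, 0], [0, 0, 0, 0, 0, 0, 0.6], [0, 0, 0, 0, 0, 0, 0.6], [0, 0, 0, 0, 0, 0, 0.6], [0, 0, 0, 0, 0, 0.04, 0.6], [0, 0, 0, 0, 0.03, 0.06, 0.6], [0, 0, 0, 0, 0.06, 0.02, 0.5], [0, 0, 0, 0, 0.06, 0, 0.5]])

```text
t: 27.72
eef_pos: [0.4981, -0.0201, 0.1981]
ee_rot: [-3.133, -0.001, -1.54]
force: [1.2, 0.3, -0.9]
width: 0.0445
```

```bash
python3 look.py a3
```

```text
27.725 [ 0.4981 -0.0201  0.1981] [-3.133  -0.0012 -1.54  ]
[ 94.6 188. ] [16  1 16] [0.6474 0.4478 0.009 ] ((7.5, 0.0), (15.0, 0.0), 180.0)
[107.4 207.3] [15 15 79] [0.5928 0.4108 0.009 ] ((19.25, 19.25), (13.435027122497559, 14.142135620117188), 45.0)
[142.1 210. ] [10 12 79] [0.5837 0.3138 0.009 ] ((54.700008392333984, 21.100000381469727), (7.602630615234375, 12.074767112731934), 26.56505012512207)
[201.1 243.3] [ 16  46 375] [0.4895 0.1513 0.009 ] ((110.5, 57.49999237060547), (44.99999237060547, 14.999998092651367), 90.0)
[164. 265.] [  89   71 3272] [0.4319 0.2531 0.009 ] ((74.42851257324219, 81.93305969238281), (62.126834869384766, 82.474853515625), 64.15560913085938)
[112.6 246.7] [ 28  18 180] [0.4838 0.3953 0.009 ] ((24.388530731201172, 58.87897872924805), (6.544312477111816, 29.52921485900879), 61.38954162597656)
[144.  240.9] [ 7  5 21] [0.4985 0.3081 0.009 ] ((56.200008392333984, 53.600006103515625), (4.472135543823242, 5.366562843322754), 26.56505012512207)
S [331.8 326.8] 114 [0.3905 0.2234] rect mm [389.6 225.1] [20.1 33.9] 37.4
S [225.  334.2] 110 [0.584  0.3139] rect mm [585.4 312.8] [20.3 29.1] 63.4
S [270.3 345.9] 143 [0.4894 0.3079] rect mm [487.1 309.3] [20.9 37.2] 54.5
S [196.4 372.3] 81 [0.5946 0.4075] rect mm [595.9 406.6] [36.2 37.1] 29.1
S [254.7 390. ] 421 [0.4811 0.4018] rect mm [482.  399.8] [17.7 83.6] 27.2
```

View pics/a3z.png

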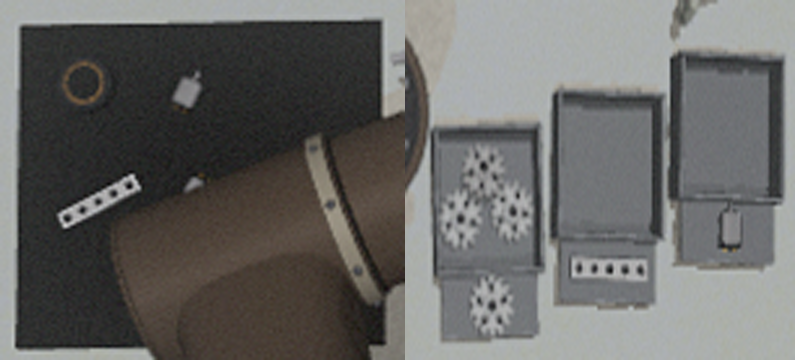

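View pics/sa3.png

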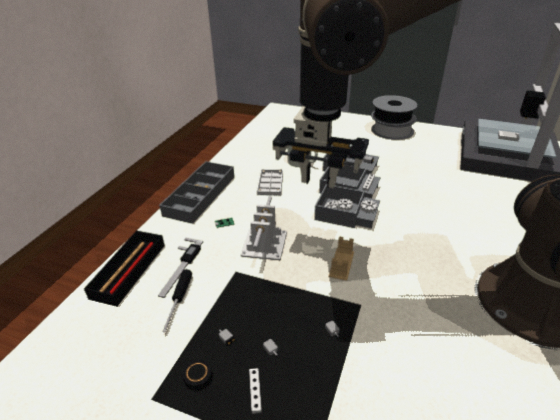

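Call:
play_rows(targets=[[0, 0.008, 0.15, -0.015, 0.035, 0, 0.5], [0, 0, 0.15, -0.02, 0.045, 0, 0.5], [0, 0, 0.15, -0.02, 0.045, 0, 0.5], [0, 0, 0.15, -0.02, 0.045, -0.02, 0.5], [0, 0, 0.15, -0.015, 0.035, -0.03, 0.5], [0, 0, 0.15, -0.01, 0.02, -0.03, 0.5], [0, 0, 0, 0, 0, -0.03, 0.5], [0, 0, 0, 0, 0, -0.015, 0.5], [0, 0, 0, 0, 0, 0, 0.5]])

```text
t: 28.95
eef_pos: [0.3961, 0.2149, 0.0732]
ee_rot: [-3.132, 0.0, -0.601]
force: [0.3, 0.1, 0.9]
width: 0.0437
```

Call:
play_rows(targets=[[-0.008, 0.005, -0.03, -0.004, 0.007, -0.02, 0.5], [0, 0, 0, 0, 0, -0.02, 0.5], [0, 0, 0, 0, 0, -0.01, 0.5], [0, 0, 0, 0, 0, 0, 0.5]])

```text
t: 29.45
eef_pos: [0.3944, 0.2233, 0.0255]
ee_rot: [-3.136, -0.001, -0.633]
force: [-0.1, -0.0, 0.0]
width: 0.0439
```

```bash
python3 - <<'E'
from h import *
im,d=shot("top","b1");s,_=shot("side","sb1");zoom(s,(280,270,400,370),6,"b1z")
E
```

```text
(no output)
```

View pics/b1z.png

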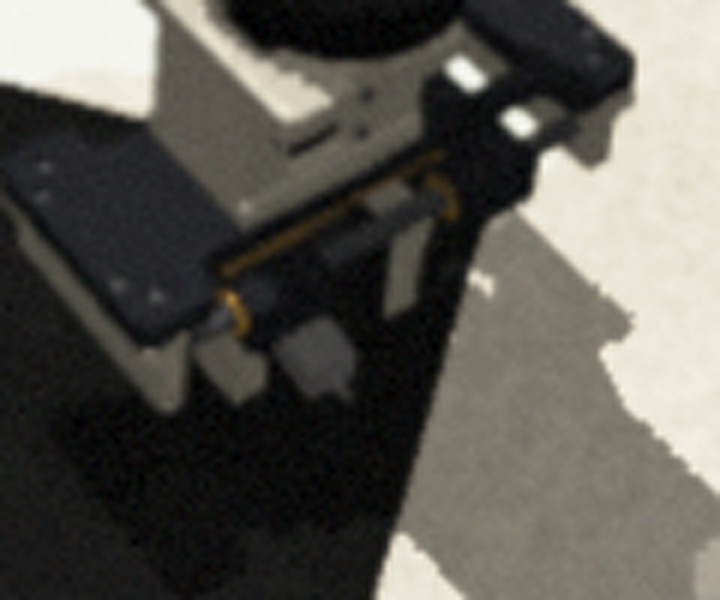

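Call:
play_rows(targets=[[-0.004, 0.003, 0, -0.001, -0.001, -0.0105, 0.5], [0, 0, 0, 0, 0, 0, 0.3], [0, 0, 0, 0, 0, 0, 0], [0, 0, 0, 0, 0, 0, 0], [0, 0, 0, 0, 0, 0, 0], [0, 0, 0, 0, 0, 0, 0], [0, 0, 0, 0, 0, 0.03, 0], [0, 0, 0, 0, 0, 0.05, 0], [0, 0, 0, 0, 0, 0.05, 0], [0, 0, 0, 0, 0, 0.01, 0]])

```text
t: 30.8
eef_pos: [0.3933, 0.2219, 0.1595]
ee_rot: [-3.141, -0.001, -0.633]
force: [-0.1, 0.2, -0.7]
width: 0.0197
```

Call:
play_rows(targets=[[0, 0, 0, 0.008, -0.04, 0, 0], [0, 0, 0, 0.011, -0.055, 0, 0], [0, 0, 0, 0.011, -0.055, 0, 0], [0, 0, 0, 0.011, -0.055, 0, 0], [0, 0, 0, 0.011, -0.055, 0, 0], [0, 0, 0, 0.011, -0.055, 0, 0], [0, 0, 0, 0.011, -0.055, 0, 0], [0, 0, 0, 0.011, -0.055, 0, 0], [0, 0, 0, 0.011, -0.055, 0, 0], [0, 0, 0, 0.011, -0.055, 0, 0], [0, 0, 0, 0.011, -0.05, 0, 0], [0, 0, 0, 0, 0, 0, 0]])

```text
t: 32.3
eef_pos: [0.5091, -0.3811, 0.1524]
ee_rot: [-3.139, 0.006, -0.629]
force: [-0.9, 1.0, -0.5]
width: 0.0197
```

Call:
play_rows(targets=[[-0.004, -0.004, 0, 0.004, -0.03, 0, 0], [0, 0, 0, 0, 0, -0.04, 0], [0, 0, 0, 0, 0, -0.04, 0], [0, 0, 0, 0, 0, -0.02, 0], [0, 0, 0, 0, 0, 0, 0], [0, 0, 0, 0, 0, 0, 0.4], [0, 0, 0, 0, 0, 0, 0.4], [0, 0, 0, 0, 0, 0, 0.4], [0, 0, 0, 0, 0, 0.04, 0.4], [0, 0, 0, 0, 0, 0.06, 0.4], [0, 0, 0, 0, 0.05, 0.03, 0.5], [0, 0, 0, 0, 0.06, 0, 0.5]])

```text
t: 33.8
eef_pos: [0.5086, -0.3036, 0.1847]
ee_rot: [3.14, 0.001, -0.635]
force: [1.6, 1.3, -0.8]
width: 0.0434
```

```bash
python3 look.py a4
```

```text
33.8 [ 0.5086 -0.3036  0.1847] [ 3.1395  0.0006 -0.635 ]
[ 94.7 188. ] [16  1 16] [0.6474 0.4476 0.009 ] ((7.5, 0.0), (15.0, 0.0), 180.0)
[201.7 191.2] [ 8  6 19] [0.6333 0.1489 0.009 ] ((113.3448257446289, 3.3620686531066895), (3.899602174758911, 6.685031890869141), 68.19859313964844)
[107.2 206.9] [16 16 99] [0.5938 0.4113 0.009 ] ((19.5, 18.5), (15.0, 15.0), 90.0)
[142.2 209.9] [11 13 84] [0.5839 0.3136 0.009 ] ((54.90000915527344, 20.700000762939453), (7.602630138397217, 12.969194412231445), 26.56505012512207)
[112.6 246.7] [ 28  18 184] [0.4838 0.3952 0.009 ] ((24.300003051757812, 58.600006103515625), (6.7082037925720215, 29.516096115112305), 63.43495178222656)
[144.3 244. ] [10 14 83] [0.4898 0.3073 0.009 ] ((55.99999237060547, 56.49999237060547), (7.765803337097168, 14.144856452941895), 33.690067291259766)
S [224.8 334.3] 105 [0.5841 0.3142] rect mm [586.  313.3] [18.8 28.6] 63.4
S [270.3 345.8] 139 [0.4894 0.3078] rect mm [486.7 309.3] [20.8 36.6] 56.2
S [196.4 372. ] 71 [0.5949 0.4068] rect mm [595.9 405.9] [37.  34.6] 20.6
S [254.7 389.9] 413 [0.4811 0.4016] rect mm [481.9 399.7] [17.5 83.4] 27.6
```

View pics/a4z.png

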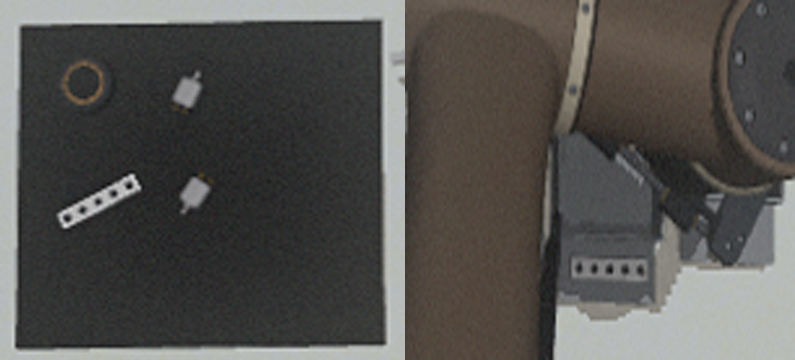

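Call:
play_rows(targets=[[0, 0, 0.01, 0, 0.045, 0, 0.5], [0, 0, 0.01, -0.002, 0.055, 0, 0.5], [0, 0, 0.01, -0.002, 0.055, 0, 0.5], [0, 0, 0.01, -0.002, 0.055, 0, 0.5], [0, 0, 0.01, -0.002, 0.055, 0, 0.5], [0, 0, 0, -0.002, 0.055, 0, 0.5], [0, 0, 0, -0.002, 0.055, 0, 0.5], [0, 0, 0, -0.002, 0.055, 0, 0.5], [0, 0, 0, -0.002, 0.055, -0.02, 0.5], [0, 0, 0, 0, 0.04, -0.03, 0.5], [0, 0, 0, 0, 0.02, -0.03, 0.5], [0, 0, 0, 0, 0, 0, 0.5]])

```text
t: 35.4
eef_pos: [0.4947, 0.2654, 0.1184]
ee_rot: [-3.118, -0.014, -0.574]
force: [-0.3, -0.3, 0.1]
width: 0.0436
```

```bash
python3 - <<'E'
from h import *
im,d=shot("top","c1");zoom(im,(290,190,440,290),5,"c1z")
E
```

```text
(no output)
```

View pics/c1z.png

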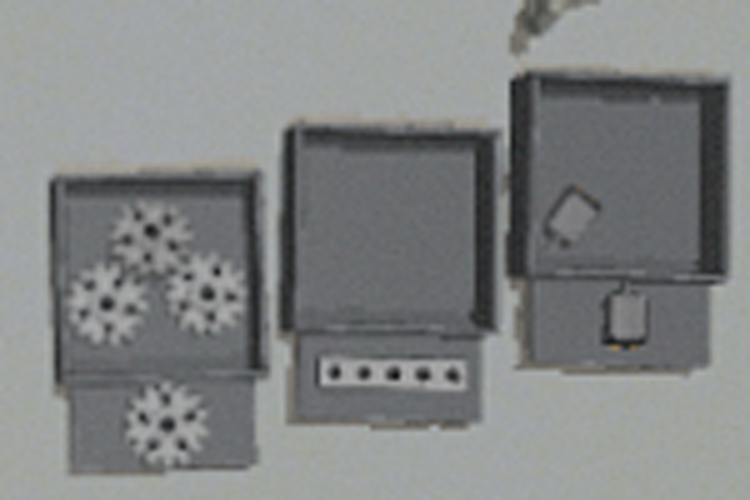

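Call:
play_rows(targets=[[-0.012, 0.024, 0, -0.002, 0.025, -0.01, 0.5], [0, 0, 0, 0, 0.013, -0.03, 0.5], [0, 0, 0, 0, 0, -0.03, 0.5], [0, 0, 0, 0, 0, -0.01, 0.5], [0, 0, 0, 0, 0, 0, 0.5]])

```text
t: 36.08
eef_pos: [0.4985, 0.304, 0.0482]
ee_rot: [-3.126, -0.005, -0.577]
force: [0.7, 0.6, -0.1]
width: 0.0439
```

Call:
play_rows(targets=[[-0.01, 0.013, 0, -0.006, 0.003, 0, 0.5], [0, 0, 0, 0, 0, -0.015, 0.5], [0, 0, 0, 0, 0, -0.008, 0.5], [0, 0, 0, 0, 0, 0, 0.5]])

```text
t: 36.58
eef_pos: [0.4935, 0.3079, 0.0271]
ee_rot: [-3.137, 0.0, -0.577]
force: [0.5, -0.2, -0.6]
width: 0.0436
```

```bash
python3 - <<'E'
from h import *
s,_=shot("side","sb2");zoom(s,(210,290,330,390),6,"b2z")
E
```

```text
(no output)
```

View pics/b2z.png

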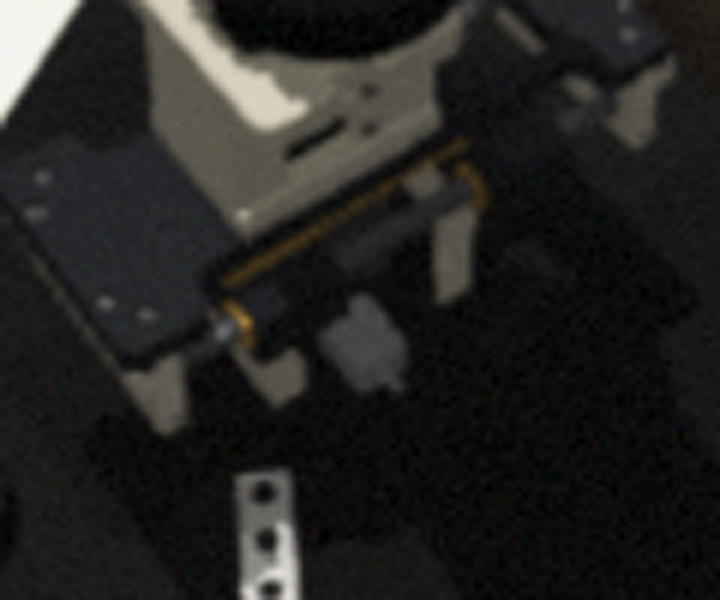

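Motor at (365,345) lies centred between the tips at (285,400) and (450,300). Descend and grip.

Call:
play_rows(targets=[[0, 0, 0, -0.001, -0.001, -0.011, 0.5], [0, 0, 0, 0, 0, 0, 0.3], [0, 0, 0, 0, 0, 0, 0], [0, 0, 0, 0, 0, 0, 0], [0, 0, 0, 0, 0, 0, 0], [0, 0, 0, 0, 0, 0, 0], [0, 0, 0, 0, 0, 0.03, 0], [0, 0, 0, 0, 0, 0.05, 0], [0, 0, 0, 0, 0, 0.05, 0], [0, 0, 0, 0, 0, 0.01, 0]])

```text
t: 37.88
eef_pos: [0.4918, 0.3059, 0.1588]
ee_rot: [-3.14, 0.001, -0.577]
force: [0.8, -0.3, -1.4]
width: 0.0197
```

Call:
play_rows(targets=[[0, 0, 0, 0.003, -0.04, 0, 0], [0, 0, 0, 0.003, -0.058, 0, 0], [0, 0, 0, 0.003, -0.058, 0, 0], [0, 0, 0, 0.003, -0.058, 0, 0], [0, 0, 0, 0.003, -0.058, 0, 0], [0, 0, 0, 0.003, -0.058, 0, 0], [0, 0, 0, 0.003, -0.058, 0, 0], [0, 0, 0, 0.003, -0.058, 0, 0], [0, 0, 0, 0.003, -0.058, 0, 0], [0, 0, 0, 0.003, -0.058, 0, 0], [0, 0, 0, 0.003, -0.058, 0, 0], [0, 0, 0, 0, -0.04, 0, 0]])

```text
t: 39.38
eef_pos: [0.52, -0.3711, 0.1542]
ee_rot: [-3.138, 0.005, -0.571]
force: [0.5, 0.6, -0.2]
width: 0.0196
```

Call:
play_rows(targets=[[-0.003, -0.004, 0, 0.012, -0.045, 0, 0], [0, 0, 0, 0, -0.018, 0, 0], [0, 0, 0, 0, 0, -0.04, 0], [0, 0, 0, 0, 0, -0.035, 0], [0, 0, 0, 0, 0, -0.015, 0], [0, 0, 0, 0, 0, 0, 0]])

```text
t: 40.12
eef_pos: [0.5292, -0.4381, 0.058]
ee_rot: [-3.139, 0.005, -0.576]
force: [0.7, 0.4, 0.1]
width: 0.0198
```

Call:
play_rows(targets=[[0, 0, 0, 0, 0, 0, 0.38], [0, 0, 0, 0, 0, 0, 0.38], [0, 0, 0, 0, 0, 0, 0.38], [0, 0, 0, 0, 0, 0.04, 0.4], [0, 0, 0, 0, 0, 0.06, 0.4], [0, 0, 0, 0, 0.05, 0.03, 0.5], [0, 0, 0, 0, 0.06, 0, 0.5], [0, 0, 0, 0, 0.06, 0, 0.5]])

```text
t: 41.12
eef_pos: [0.5313, -0.268, 0.1983]
ee_rot: [-3.137, -0.005, -0.58]
force: [1.7, 0.7, -0.1]
width: 0.0436
```

```bash
python3 look.py a5
```

```text
41.125 [ 0.5313 -0.268   0.1983] [-3.1366 -0.0054 -0.5802]
[ 94.7 188. ] [16  1 16] [0.6474 0.4476 0.009 ] ((7.5, 0.0), (15.0, 0.0), 180.0)
[202.1 192.8] [ 9 13 36] [0.6286 0.1477 0.009 ] ((115.03773498535156, 5.132075309753418), (12.63716983795166, 6.868027210235596), 74.05460357666016)
[107.1 207.1] [ 17  16 102] [0.5932 0.4117 0.009 ] ((19.25, 18.75), (15.55634880065918, 14.849242210388184), 45.0)
[142.2 209.9] [11 13 85] [0.5839 0.3136 0.009 ] ((54.90000915527344, 20.700000762939453), (7.602630138397217, 12.969194412231445), 26.56505012512207)
[112.6 246.7] [ 28  18 185] [0.4838 0.3952 0.009 ] ((24.300003051757812, 58.600006103515625), (6.7082037925720215, 29.516096115112305), 63.43495178222656)
S [224.8 334.3] 105 [0.5841 0.3142] rect mm [586.  313.3] [18.8 28.6] 63.4
S [196.5 372.2] 77 [0.5945 0.4072] rect mm [595.3 406.1] [37.  35.7] 75.1
S [254.7 389.9] 411 [0.481  0.4017] rect mm [481.9 399.7] [17.4 83.4] 27.2
```

View pics/a5z.png

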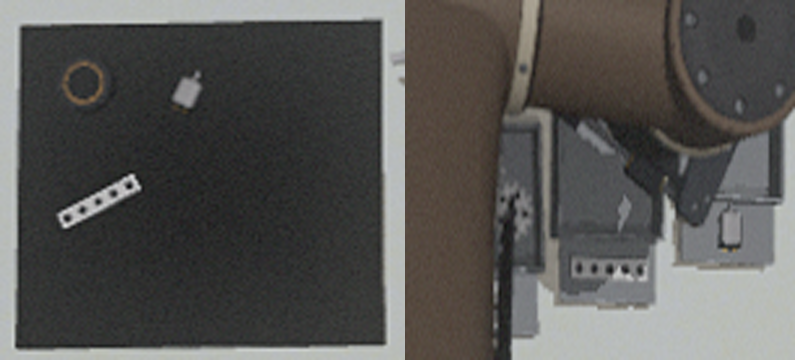

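Call:
play_rows(targets=[[0, 0.006, 0.02, 0.003, 0.04, 0, 0.5], [0, 0, 0.02, 0.005, 0.055, 0, 0.5], [0, 0, 0.02, 0.005, 0.055, 0, 0.5], [0, 0, 0.02, 0.005, 0.055, 0, 0.5], [0, 0, 0.02, 0.005, 0.055, 0, 0.5], [0, 0, 0.01, 0.005, 0.055, 0, 0.5], [0, 0, 0, 0.005, 0.055, 0, 0.5], [0, 0, 0, 0.005, 0.055, 0, 0.5], [0, 0, 0, 0.005, 0.055, -0.02, 0.5], [0, 0, 0, 0.004, 0.035, -0.03, 0.5], [0, 0, 0, 0, 0.015, -0.03, 0.5], [0, 0, 0, 0, 0, 0, 0.5]])

```text
t: 42.72
eef_pos: [0.5825, 0.2824, 0.1268]
ee_rot: [-3.126, -0.014, -0.46]
force: [0.8, -1.0, 0.3]
width: 0.0438
```

```bash
python3 - <<'E'
from h import *
im,d=shot("top","c2");zoom(im,(290,190,440,290),5,"c2z")
E
```

```text
(no output)
```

View pics/c2z.png

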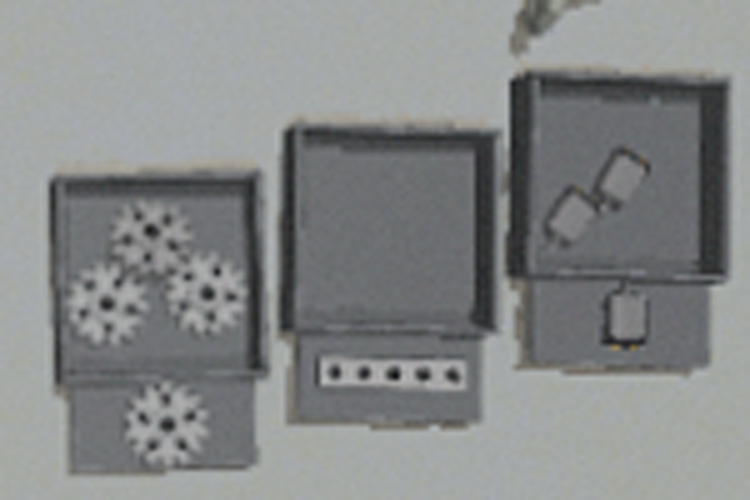

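Call:
play_rows(targets=[[-0.008, 0.019, 0, -0.001, 0.022, -0.02, 0.5], [0, 0, 0, 0, 0.008, -0.03, 0.5], [0, 0, 0, 0, 0, -0.025, 0.5], [0, 0, 0, 0, 0, -0.005, 0.5], [0, 0, 0, 0, 0, 0, 0.5]])

```text
t: 43.4
eef_pos: [0.5884, 0.3119, 0.0578]
ee_rot: [-3.127, -0.008, -0.463]
force: [-0.6, -0.5, 0.2]
width: 0.044
```

Call:
play_rows(targets=[[-0.008, 0.013, 0, -0.004, 0.002, -0.005, 0.5], [0, 0, 0, 0, 0, -0.02, 0.5], [0, 0, 0, 0, 0, -0.004, 0.5], [0, 0, 0, 0, 0, 0, 0.5]])

```text
t: 43.9
eef_pos: [0.5854, 0.3144, 0.0298]
ee_rot: [-3.137, -0.001, -0.463]
force: [-0.2, -0.0, 0.4]
width: 0.0435
```

```bash
python3 - <<'E'
from h import *
s,_=shot("side","sb3");zoom(s,(165,280,285,380),6,"b3z")
E
```

```text
(no output)
```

View pics/b3z.png

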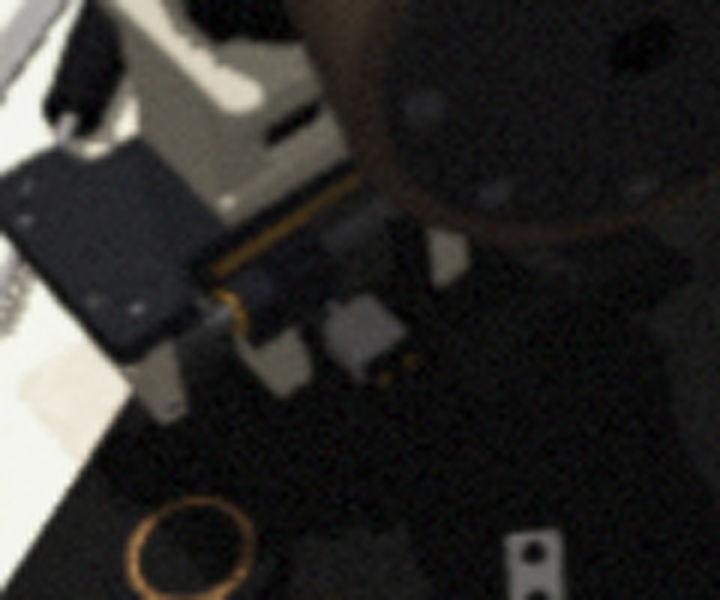

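Motor (365,335) sits between the tips (290,390) and (450,285). Grip.

Call:
play_rows(targets=[[0, 0, 0, -0.001, 0, -0.0135, 0.5], [0, 0, 0, 0, 0, 0, 0.3], [0, 0, 0, 0, 0, 0, 0], [0, 0, 0, 0, 0, 0, 0], [0, 0, 0, 0, 0, 0, 0], [0, 0, 0, 0, 0, 0, 0], [0, 0, 0, 0, 0, 0.03, 0], [0, 0, 0, 0, 0, 0.05, 0], [0, 0, 0, 0, 0, 0.05, 0], [0, 0, 0, 0, 0, 0.02, 0]])

```text
t: 45.2
eef_pos: [0.583, 0.3131, 0.1682]
ee_rot: [-3.141, 0.0, -0.463]
force: [-0.1, -0.1, -0.3]
width: 0.0197
```

Call:
play_rows(targets=[[0, 0, 0, -0.006, -0.04, 0, 0], [0, 0, 0, -0.007, -0.058, 0, 0], [0, 0, 0, -0.007, -0.058, 0, 0], [0, 0, 0, -0.007, -0.058, 0, 0], [0, 0, 0, -0.007, -0.058, 0, 0], [0, 0, 0, -0.007, -0.058, 0, 0], [0, 0, 0, -0.007, -0.058, 0, 0], [0, 0, 0, -0.007, -0.058, 0, 0], [0, 0, 0, -0.007, -0.058, 0, 0], [0, 0, 0, -0.004, -0.058, 0, 0], [0, 0, 0, 0, -0.058, 0, 0], [0, 0, 0, 0, -0.04, 0, 0]])

```text
t: 46.7
eef_pos: [0.5137, -0.3629, 0.1753]
ee_rot: [-3.131, -0.01, -0.456]
force: [0.7, 0.1, -0.4]
width: 0.0198
```

Call:
play_rows(targets=[[-0.005, 0.013, 0, 0, -0.05, 0, 0], [0, 0, 0, 0, -0.02, 0, 0], [0, 0, 0, 0, 0, -0.05, 0], [0, 0, 0, 0, 0, -0.04, 0], [0, 0, 0, 0, 0, -0.01, 0], [0, 0, 0, 0, 0, 0, 0]])

```text
t: 47.45
eef_pos: [0.5133, -0.4385, 0.0749]
ee_rot: [3.141, -0.004, -0.46]
force: [0.4, -0.4, 0.2]
width: 0.0197
```

Call:
play_rows(targets=[[0, 0, 0, 0, 0.003, -0.008, 0], [0, 0, 0, 0, 0, 0, 0], [0, 0, 0, 0, 0, 0, 0.38], [0, 0, 0, 0, 0, 0, 0.38], [0, 0, 0, 0, 0, 0, 0.38], [0, 0, 0, 0, 0, 0.04, 0.4], [0, 0, 0, 0, 0, 0.06, 0.4], [0, 0, 0, 0, 0.05, 0.03, 0.5], [0, 0, 0, 0, 0.06, 0, 0.5], [0, 0, 0, 0, 0.06, 0, 0.5]])

```text
t: 48.7
eef_pos: [0.515, -0.2653, 0.2047]
ee_rot: [3.142, -0.011, -0.465]
force: [1.3, 0.3, -0.3]
width: 0.044
```

```bash
python3 look.py a6
```

```text
48.7 [ 0.515  -0.2653  0.2047] [ 3.1416 -0.0114 -0.4652]
[ 94.7 188. ] [16  1 16] [0.6474 0.4476 0.009 ] ((7.5, 0.0), (15.0, 0.0), 180.0)
[107.3 207.1] [17 16 99] [0.5934 0.4112 0.009 ] ((19.30000114440918, 19.100000381469727), (14.758047103881836, 14.758047103881836), 63.43495178222656)
[112.6 246.7] [ 28  18 182] [0.4838 0.3953 0.009 ] ((24.38679313659668, 58.8962287902832), (6.604743480682373, 29.52708625793457), 60.945396423339844)
S [196.5 372.1] 75 [0.5945 0.4071] rect mm [595.4 406.1] [37.  35.6] 75.1
S [254.7 390. ] 413 [0.4809 0.4018] rect mm [481.9 399.8] [17.4 83.6] 27.1
```

Call:
play_rows(targets=[[0, 0.01, -0.07, -0.002, 0.045, 0, 0.5], [0, 0, -0.07, -0.003, 0.058, 0, 0.5], [0, 0, -0.07, -0.003, 0.058, 0, 0.5], [0, 0, -0.07, -0.003, 0.058, 0, 0.5], [0, 0, -0.07, -0.003, 0.058, 0, 0.5], [0, 0, -0.07, -0.003, 0.058, 0, 0.5], [0, 0, -0.07, -0.003, 0.058, 0, 0.5], [0, 0, -0.07, -0.003, 0.058, 0, 0.5], [0, 0, -0.06, -0.003, 0.058, 0, 0.5], [0, 0, 0, -0.003, 0.058, -0.02, 0.5], [0, 0, 0, 0, 0.04, -0.03, 0.5], [0, 0, 0, 0, 0, -0.02, 0.5]])

```text
t: 50.3
eef_pos: [0.4866, 0.3636, 0.1388]
ee_rot: [-3.135, -0.004, -1.102]
force: [-0.6, -1.0, -0.5]
width: 0.0435
```

```bash
python3 - <<'E'
from h import *
im,d=shot("top","c3");zoom(im,(290,190,440,290),5,"c3z")
E
```

```text
(no output)
```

View pics/c3z.png

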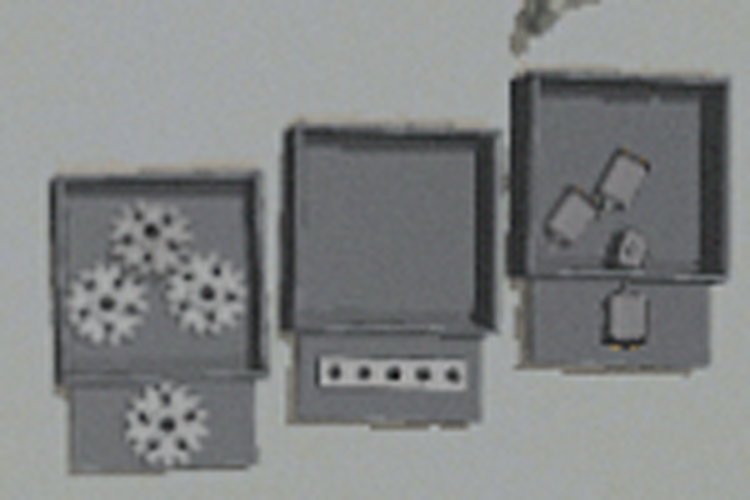

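Call:
play_rows(targets=[[-0.003, 0.005, 0, -0.004, 0.024, -0.02, 0.5], [0, 0, 0, 0, 0.008, -0.035, 0.5], [0, 0, 0, 0, 0, -0.03, 0.5], [0, 0, 0, 0, 0, -0.005, 0.5], [0, 0, 0, 0, 0, 0, 0.5]])

```text
t: 50.98
eef_pos: [0.4841, 0.3935, 0.0468]
ee_rot: [3.141, -0.005, -1.104]
force: [-0.3, 0.4, 0.3]
width: 0.0435
```

```bash
python3 - <<'E'
from h import *
s,_=shot("side","sb4");zoom(s,(195,320,315,420),6,"b4z")
E
```

```text
(no output)
```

View pics/b4z.png

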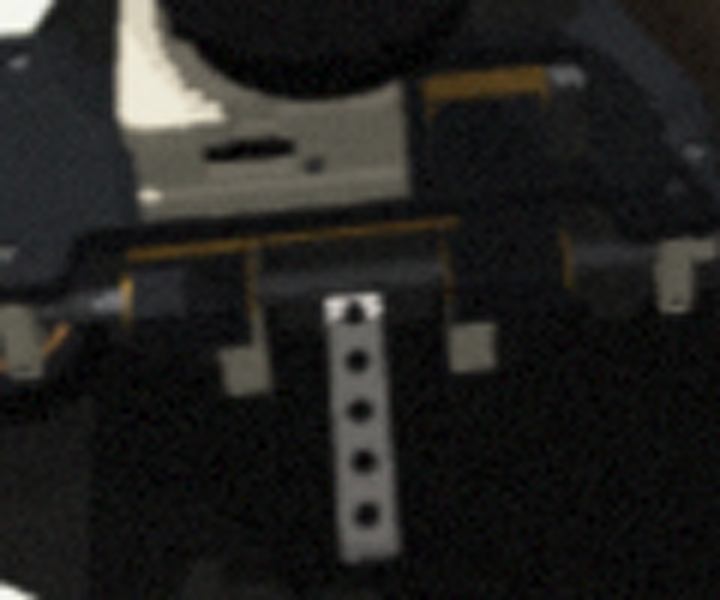

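Call:
play_rows(targets=[[0, 0.005, 0, 0, 0.004, -0.018, 0.5], [0, 0, 0, 0, 0, -0.009, 0.5], [0, 0, 0, 0, 0, 0, 0.5]])

```text
t: 51.4
eef_pos: [0.4852, 0.3987, 0.0213]
ee_rot: [3.14, -0.001, -1.105]
force: [-0.2, 0.1, 0.2]
width: 0.0439
```

Call:
play_rows(targets=[[0, 0, 0, 0, 0, -0.0065, 0.5], [0, 0, 0, 0, 0, 0, 0.3], [0, 0, 0, 0, 0, 0, 0], [0, 0, 0, 0, 0, 0, 0], [0, 0, 0, 0, 0, 0, 0], [0, 0, 0, 0, 0, 0, 0], [0, 0, 0, 0, 0, 0.03, 0], [0, 0, 0, 0, 0, 0.05, 0], [0, 0, 0, 0, 0, 0.05, 0], [0, 0, 0, 0, 0, 0.01, 0]])

```text
t: 52.65
eef_pos: [0.4846, 0.3977, 0.1579]
ee_rot: [3.138, -0.002, -1.104]
force: [1.0, 0.1, -0.4]
width: 0.0156
```

Call:
play_rows(targets=[[0, 0, -0.05, 0.001, -0.04, 0.01, 0], [0, 0, -0.06, 0.001, -0.058, 0, 0], [0, 0, -0.06, 0.001, -0.058, 0, 0], [0, 0, -0.06, 0.002, -0.058, 0, 0], [0, 0, -0.06, 0.002, -0.058, 0, 0], [0, 0, -0.06, 0.002, -0.058, 0, 0], [0, 0, -0.06, 0.002, -0.058, 0, 0], [0, 0, -0.05, 0.002, -0.058, 0, 0], [0, 0, 0, 0.002, -0.058, 0, 0], [0, 0, 0, 0.002, -0.058, 0, 0], [0, 0, 0, 0, -0.05, 0, 0], [0, 0, 0, 0, -0.03, 0, 0]])

```text
t: 54.15
eef_pos: [0.4956, -0.2618, 0.1637]
ee_rot: [3.136, -0.001, -1.576]
force: [-0.2, 1.3, 1.2]
width: 0.0154
```

```bash
python3 look.py a7
```

```text
54.15 [ 0.4956 -0.2618  0.1637] [ 3.1356 -0.0006 -1.5756]
[ 94.7 188. ] [16  1 16] [0.6474 0.4476 0.009 ] ((7.5, 0.0), (15.0, 0.0), 180.0)
[107.3 207.1] [15 16 93] [0.5932 0.411  0.009 ] ((19.0, 18.5), (14.0, 15.0), 0.0)
S [196.5 372.2] 74 [0.5945 0.4073] rect mm [595.3 406.1] [37.  35.7] 75.1
```

View pics/sa7.png

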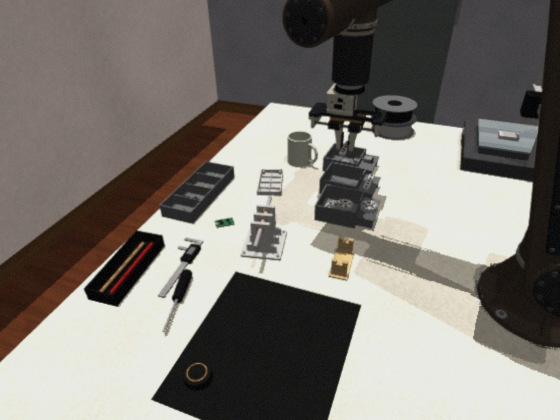

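Call:
play_rows(targets=[[0, -0.005, -0.02, 0.006, -0.028, 0, 0], [0, 0, 0, 0, -0.004, 0, 0], [0, 0, 0, 0, 0, -0.04, 0], [0, 0, 0, 0, 0, -0.02, 0], [0, 0, 0, 0, 0, 0, 0]])

```text
t: 54.88
eef_pos: [0.5002, -0.2928, 0.1001]
ee_rot: [3.138, 0.001, -1.598]
force: [-0.3, -0.0, 0.9]
width: 0.0154
```

```bash
python3 - <<'E'
from h import *
im,d=shot("top","c4");s,_=shot("side","sc4");zoom(s,(290,130,400,230),6,"c4z")
E
```

```text
(no output)
```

View pics/c4z.png

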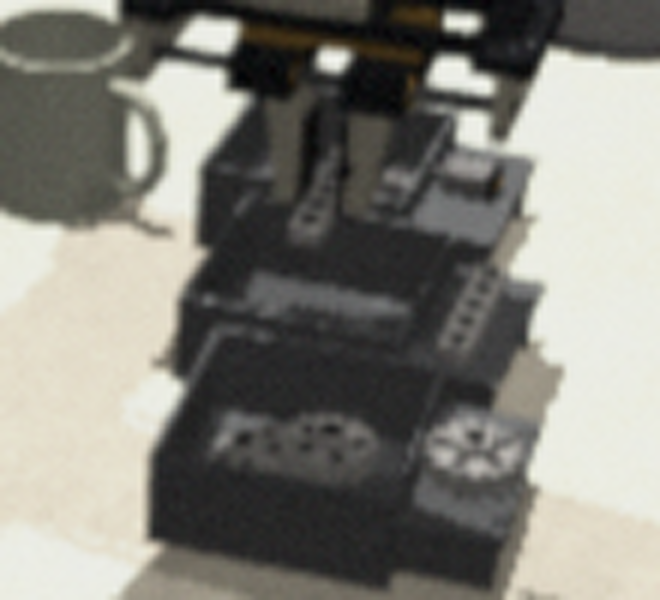

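Call:
play_rows(targets=[[0, 0, 0, 0, -0.004, -0.02, 0], [0, 0, 0, 0, 0, -0.02, 0], [0, 0, 0, 0, 0, 0, 0], [0, 0, 0, 0, 0, 0, 0.35], [0, 0, 0, 0, 0, 0, 0.35], [0, 0, 0, 0, 0, 0, 0.35], [0, 0, 0, 0, 0, 0.04, 0.35], [0, 0, 0, 0, 0, 0.06, 0.35], [0, 0, 0, -0.03, 0.05, 0.04, 0.35], [0, 0, 0, -0.02, 0.06, 0.02, 0.35], [0, 0, 0, -0.02, 0.06, 0, 0.35], [0, 0, 0, 0, 0.06, 0, 0.35]])

```text
t: 56.48
eef_pos: [0.4389, -0.0752, 0.2291]
ee_rot: [-3.127, -0.001, -1.602]
force: [1.4, -0.3, 0.1]
width: 0.0306
```

Call:
play_rows(targets=[[0, 0, 0, 0, 0.05, 0, 0.35], [0, 0, 0, 0, 0.06, 0, 0.35], [0, 0, 0, 0, 0.06, 0, 0.35], [0, 0, 0, 0, 0.06, 0, 0.35], [0, 0, 0, 0, 0.06, 0, 0.35], [0, 0, 0, 0, 0.06, 0, 0.35], [0, 0, 0, 0, 0.05, 0, 0.35], [0, 0, 0, 0, 0, 0, 0.35], [0, 0, 0, 0, 0, 0, 0.35]])

```text
t: 57.6
eef_pos: [0.4356, 0.342, 0.2349]
ee_rot: [-3.118, 0.006, -1.596]
force: [-0.3, -0.3, -0.4]
width: 0.0306
```

```bash
python3 look.py f1; python3 - <<'E'
from h import *
d=np.load("pics/f1.npy");im=cv2.imread("pics/f1.png");P=pts("top",d)+[0,0,.003]
zoom(im,(205,150,445,290),3.3,"f1w")
a=cv2.imread("pics/top0.png")
# axle ends from depth
g=P[170:215,205:295].reshape(-1,3);S=np.array([.6208,.0208]);a0=np.radians(12.5)
q=(g[:,:2]-S);ex=q@[np.cos(a0),np.sin(a0)];ey=q@[-np.sin(a0),np.cos(a0)]
m=(abs(ex)<.02)&(g[:,2]>.05);o=m&(abs(ey)>.045);print("axle ends",ey[m].min(),ey[m].max(),"lat",ex[o&(ey>0)].mean(),ex[o&(ey<0)].mean(),"z top",np.median(g[o&(ey>0),2]),np.median(g[o&(ey<0),2]))
E
```

```text
57.6 [0.4356 0.342  0.2349] [-3.1176  0.0062 -1.5955]
[ 94.3 188. ] [15  1 15] [0.6474 0.4488 0.009 ] ((7.0, 0.0), (14.0, 0.0), 180.0)
[107.6 207.5] [14 15 65] [0.5922 0.4102 0.009 ] ((19.600000381469727, 19.19999885559082), (13.416406631469727, 13.416406631469727), 63.43495178222656)
[114.5 239.1] [ 4  8 16] [0.5046 0.3901 0.009 ] ((26.094594955444336, 50.567569732666016), (6.740358352661133, 2.959181785583496), 80.53767395019531)
[102.4 244.7] [ 23  21 168] [0.4895 0.4236 0.009 ] ((14.977557182312012, 57.05112075805664), (28.990514755249023, 14.089178085327148), 42.137596130371094)
[ 89.6 262.7] [ 4 21 44] [0.4407 0.4591 0.009 ] ((1.7159532308578491, 74.95525360107422), (20.08580780029297, 2.6822662353515625), 86.42366790771484)
S [304.4 295.3] 25 [0.4684 0.1627] rect mm [468.9 163.1] [16.9  9. ] 1.4
S [196.3 372.4] 95 [0.5945 0.4077] rect mm [595.9 406.6] [36.2 37.1] 29.1
axle ends -0.09830919263830824 0.09970239527180304 lat -3.6795324514400956e-05 -0.0005022941297390202 z top 0.084237086397421 0.08350497944620627
```

View pics/f1w.png

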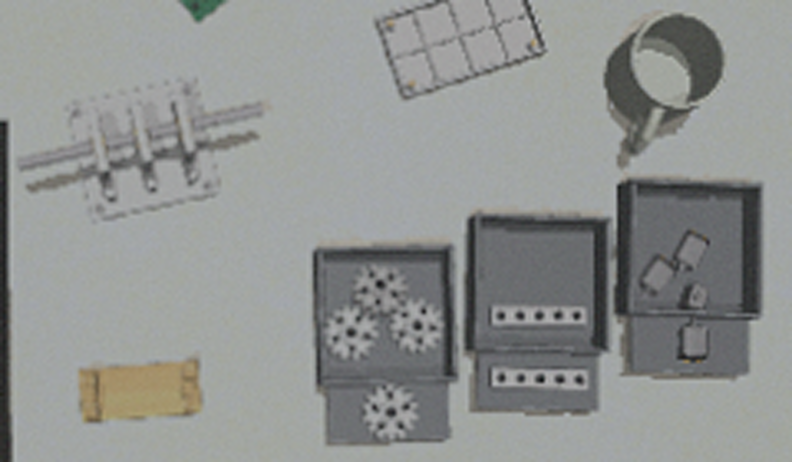

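View pics/sf1.png

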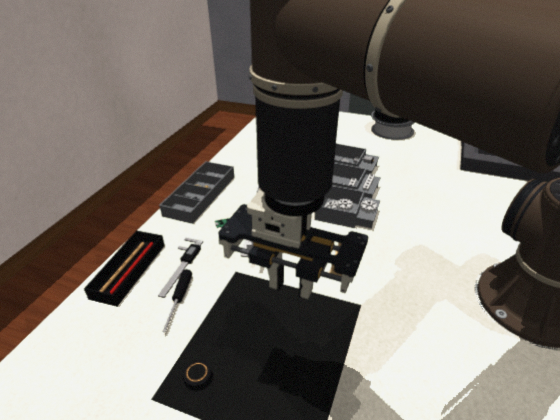

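View pics/f1.png

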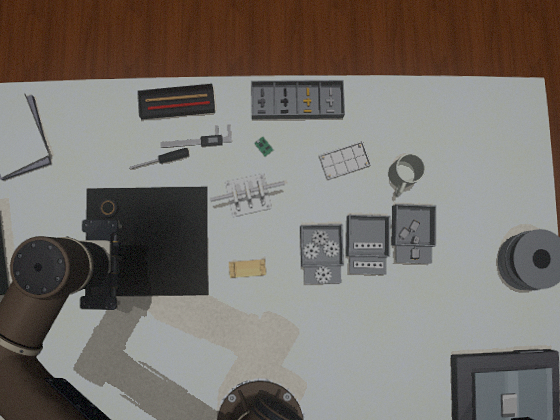

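```bash
python3 -c "
from station import *
print(job_done())"
```

```text
the job is handed in; nothing more can be done
None
```

The axle is in all three bearing plates, and all seven loose parts are in their bins. That is three gears, three motors and one beam, the most that could be present. I handed the job in after about 58 s of the 210 s allowed, and job_done gave no verdict.

My last checks:
- **Axle:** the ends measure -98 mm and +100 mm along the shaft line, so it is about 1 mm off centre. It lies within 1 mm sideways. Its top reads 84 mm above the desk at both ends, so its centre is at about 79 mm.
- **Parts:** the top view shows three gears, three motors and the beam inside the bins with the matching samples, and the mat empty apart from the tape. One motor stands on its end, but its centre should be well below the rim.
- **Bystanders:** the tape was re-measured within 1 mm of where it started. I compared the others by eye only, and they look unmoved. I saw no grip slip and no knocked part.
- **Arm:** it was parked over the mat with the gripper empty, clear of everything.

Two measurements disagreed. The cameras read x about 2 mm smaller than the arm did, so I set the insertion from the rod and stand in the same picture. The two cameras also put the beam's position along its length about 6 mm apart, which made no difference to the grasp.

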